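Square the kit plate on its pins and load it with capped housings

ROBOT

A 7-joint arm with a two-finger parallel gripper is mounted at the origin on the work surface. World frame = base frame: x ahead of the robot, y to its left, z up, the work surface at z = 0. Lengths are in m, angles in rad, forces in N, time in s.
With the tool pointing down it reaches from about 0.35 to 0.9 m from the base axis. Payload 8.1 kg.
Tool frame: the origin (TCP) lies at the very end of the fingers, on their centre line; the grasp point (between the pads) lies 19 mm behind it (r.grip_depth is the distance from the TCP to the grasp point, in m); z points along the fingers, y is the line along which they close (so a half turn about z gives the same grasp; the last joint's range is limited). The gripper opens to 85 mm and grips with 20 to 120 N. Pads are 22 mm wide; open, the fingers measure 114 mm over their backs; the gripper's body (76 mm by 85 mm) begins 54 mm behind the grasp point. The pads swing forward as they close: fully open they stand 13 mm farther back than shut.
Start: joints at [-1.233, 0.434, 0.025, 1.573, -0.012, 1.134, -0.075], TCP at [0.267, 0.565, 0.231] pointing down, gripper open.
Joint ranges: [-2.62, 2.62], [-0.44, 2.09], [-1.27, 1.32], [0.08, 2.57], [-1.32, 4.46], [0.12, 2], [-2.74, 2.74]. Speed limits (rad/s): [2.22, 2.22, 3.01, 3.01, 3.14, 3.14, 3.14].

INTERFACE

Orientations are given as a unit quaternion [x, y, z, w].
In Python, from bench import r, read_camera, camera_params gives the robot as it stands.
- The arm moves only by the tool arm_command, never from a script. Its argument "steps" is a list of rows, each an object with "translation": the shift along the tool's x, y, z in units of 25 mm (1.0 is 25 mm), a list of three; "angular": the turn, a rotation vector about the tool's x, y, z in degrees, a list of three; "fingers": the finger opening in mm, from 0 to 85.4. In form: [{"translation": [dx, dy, dz], "angular": [ax, ay, az], "fingers": fingers}, ...]. A call has exactly 5 rows; each row is the pose to reach, as a shift and turn from the pose commanded when the call began, along the tool's axes at that moment; what a row does not reach only later rows make up. A row lasts 1/10 s, in which the tool goes at most 50 mm and 8.59 degrees, less where a joint would pass 70% of its speed; a pose out of reach is approached as far as the arm can. A call with a gripper value outside its range is refused whole. The fingers move at their own pace and stop on an object; the grip force is fixed at half the most. Time passes only in rows, so rows that repeat a pose let the fingers close, or fill a call up. It gives the time, the measured TCP pose, the force, the opening and the grip force at its end, in the units of the state.
- r.sense(): the state, without advancing time (a new reading comes with each control period).
- read_camera(name): name is "scene" or "top" or "wrist"; returns the picture (420x560x3 uint8, red, green, blue); there is no depth.
- camera_params(name): a dict with "fx", "fy", "cx", "cy" (pixels), "D" ([k1, k2, p1, p2, k3] as OpenCV has them; the pictures are not rectified), "origin" and "attitude" of the camera in the world. Camera axes: x right, y down, z forward; pixel columns grow to the right and rows downward; lengths in m; the calibration is good to about 2 mm. A picture is of the moment at which its call begins: read the wrist's pose just before it. camera_params takes no time and is no camera call; for the wrist camera it gives the pose at the moment of the call.
- r.finish_job(): hands the job in; it is judged then, once.
The state is a dict: "t": time; "q": joint angles; "joint_velocities": joint speeds; "effort": joint torques, N m; "tcp_pos": TCP position; "eef_rot": TCP orientation; "wrist_force": force on the tool from outside, world axes, zero at the start; "moment": the same for the moment, N m; "gripper_width": finger opening in m; "grasp_force": force on a finger pad.
Only numpy, scipy, OpenCV 4.12 (cv2) and the standard library are available. Lean on these libraries where they do the work, as an engineer would, in place of code of your own. Each camera call takes 0.05 s, during which the arm holds its last target. There are 200 camera calls.

TASK

First square up the bare kit plate: push its near right corner forward so that it turns in place, its opposite corner staying by the side pin and bearing on it, until its far edge lies flush against both far pins and its left edge is at the side pin. Then stand every bearing housing that is on the bench centred on the plate's spot of its own colour, with the dust cap of the same colour seated on it, and leave the plate square. Caps without a housing are not needed, and the wrench, gear, tin, carton and angle bracket must not be disturbed.

Things in the scene. Friction and masses are not known exactly. Their poses are not given: they have to be found in the camera images.
- jig: Fixed locating jig: three upright steel pins (12 mm diameter, 32 mm tall) on the bench and a white painted outline round the plate's place. Origin on the bench where the middle of the squared plate belongs; x points away from the robot towards the two far pins, y to the left, z up. Outline: flat lines 96 mm left and right of the origin and 82 mm on the robot's side.
- home_mid (a point): 12 mm above the jig's origin, same axes: where the plate's point plate_mid belongs.
- pin_left (a point): centre of the top of the far left pin, 76 mm along x and 58 mm along +y from the jig's origin: with the side pin it holds the plate's far left corner.
- pin_side (a point): centre of the top of the side pin, 60 mm along x and 88 mm along +y from the jig's origin: the left edge of the plate, close to its far left corner, bears on it while the plate turns.
- pin_right (a point): centre of the top of the far right pin, 76 mm along x and 58 mm along -y from the jig's origin: the stop that ends the turn.
- plate: Loose flat aluminium plate, 140 mm (its x) by 164 mm (its y), 12 mm thick, about 0.6 kg, flat on the bench, too wide to grip; slides at a few newtons. Starts askew: far left corner within 1 cm of the side and left pins, right side swung 0.25 to 0.52 rad back to the robot. Axes as the jig's when square. Origin: underside, 60 mm along +x and 58 mm along +y of its middle.
- plate_mid (a point): middle of the plate's top face, with the plate's axes. Home: on home_mid, the far long edge touching the two far pins and the left edge at the side pin.
- spot_red (a point): centre of the red painted spot (56 mm diameter, dark centre) on the plate's top face, +33 mm in x and +39 mm in y from plate_mid.
- spot_yellow (a point): centre of the yellow painted spot (56 mm diameter, dark centre) on the plate's top face, +33 mm in x and -39 mm in y from plate_mid.
- spot_blue (a point): centre of the blue painted spot (56 mm diameter, dark centre) on the plate's top face, -33 mm in x and +39 mm in y from plate_mid.
- spot_green (a point): centre of the green painted spot (56 mm diameter, dark centre) on the plate's top face, -33 mm in x and -39 mm in y from plate_mid.
- housing_red: red bearing housing with a steel rim, maybe absent: a round cup 46 mm in diameter, 36 mm tall, standing mouth up on the bench, bore 32 mm, floor 5 mm, 0.15 kg. Origin: centre of its underside, z up.
- housing_yellow: yellow bearing housing with a steel rim, maybe absent: a round cup 46 mm in diameter, 36 mm tall, standing mouth up on the bench, bore 32 mm, floor 5 mm, 0.15 kg. Origin: centre of its underside, z up.
- housing_blue: blue bearing housing with a steel rim, maybe absent: a round cup 46 mm in diameter, 36 mm tall, standing mouth up on the bench, bore 32 mm, floor 5 mm, 0.15 kg. Origin: centre of its underside, z up.
- housing_green: green bearing housing with a steel rim, maybe absent: a round cup 46 mm in diameter, 36 mm tall, standing mouth up on the bench, bore 32 mm, floor 5 mm, 0.15 kg. Origin: centre of its underside, z up.
- cap_red: red dust cap, 0.06 kg: a disc 44 mm in diameter and 5 mm thick with a spigot below (24 mm diameter, 6 mm long, on which it stands) and a round knob above (18 mm diameter, 24 mm tall). 35 mm tall in all. Origin: centre of the spigot's underside, z up through the knob. On a housing the disc rests on the rim and this origin lies 30 mm above the housing's origin.
- cap_yellow: yellow dust cap, 0.06 kg: a disc 44 mm in diameter and 5 mm thick with a spigot below (24 mm diameter, 6 mm long, on which it stands) and a round knob above (18 mm diameter, 24 mm tall). 35 mm tall in all. Origin: centre of the spigot's underside, z up through the knob. On a housing the disc rests on the rim and this origin lies 30 mm above the housing's origin.
- cap_blue: blue dust cap, 0.06 kg: a disc 44 mm in diameter and 5 mm thick with a spigot below (24 mm diameter, 6 mm long, on which it stands) and a round knob above (18 mm diameter, 24 mm tall). 35 mm tall in all. Origin: centre of the spigot's underside, z up through the knob. On a housing the disc rests on the rim and this origin lies 30 mm above the housing's origin.
- cap_green: green dust cap, 0.06 kg: a disc 44 mm in diameter and 5 mm thick with a spigot below (24 mm diameter, 6 mm long, on which it stands) and a round knob above (18 mm diameter, 24 mm tall). 35 mm tall in all. Origin: centre of the spigot's underside, z up through the knob. On a housing the disc rests on the rim and this origin lies 30 mm above the housing's origin.
- wrench: bystander: loose steel wrench 170 mm long, beyond the jig; origin at its middle.
- gear: bystander: loose dark gear, 76 mm diameter, 24 mm tall; origin under its centre.
- tin: bystander: closed grey tin, 60 mm diameter, 65 mm tall; origin under its centre.
- carton: bystander: cardboard carton 60 x 85 x 45 mm tall; origin under its centre.
- angle: bystander: rusty angle bracket 50 x 60 x 46 mm tall; origin under its centre.

How it is judged:
On the way:
1. the bare plate lies square against its three pins with no housing on it yet (angle between the x axis of plate and the x axis of jig, either way round below 0.045 rad and x of plate_mid in the frame of home_mid between -0.007 and 0.006 m and y of plate_mid in the frame of home_mid between -0.012 and 0.006 m and horizontal distance between each of housing_red, housing_yellow, housing_blue, housing_green and plate_mid above 0.1 m), for 0.3 s.
At the end, for the whole second after the job is handed in: Plate square within 2.5 degrees, its middle within 7 mm (to the far pins) and 12 mm (from the side pin) of its place; each housing present upright within 14 mm of its colour's spot, its own cap seated on its rim within 9 mm of its axis; all at rest (angle between the x axis of plate and the x axis of jig, either way round below 0.045 rad and x of plate_mid in the frame of home_mid between -0.007 and 0.006 m and y of plate_mid in the frame of home_mid between -0.012 and 0.006 m and linear speed of plate below 0.01 m/s and horizontal distance between housing_red and spot_red below 0.014 m and height (world z) of housing_red between 0.008 and 0.017 m and angle between each of housing_red, housing_yellow, housing_blue, housing_green's own z axis and vertical below 0.08 rad and linear speed of each of housing_red, housing_yellow, housing_blue, housing_green below 0.02 m/s and horizontal distance between cap_red and housing_red below 0.009 m and z of cap_red in the frame of housing_red between 0.027 and 0.034 m and angle between the z axis of cap_red and the z axis of housing_red, either way round below 0.1 rad and horizontal distance between housing_yellow and spot_yellow below 0.014 m and height (world z) of housing_yellow between 0.008 and 0.017 m and horizontal distance between cap_yellow and housing_yellow below 0.009 m and z of cap_yellow in the frame of housing_yellow between 0.027 and 0.034 m and angle between the z axis of cap_yellow and the z axis of housing_yellow, either way round below 0.1 rad and horizontal distance between housing_blue and spot_blue below 0.014 m and height (world z) of housing_blue between 0.008 and 0.017 m and horizontal distance between cap_blue and housing_blue below 0.009 m and z of cap_blue in the frame of housing_blue between 0.027 and 0.034 m and angle between the z axis of cap_blue and the z axis of housing_blue, either way round below 0.1 rad and horizontal distance between housing_green and spot_green below 0.014 m and height (world z) of housing_green between 0.008 and 0.017 m and horizontal distance between cap_green and housing_green below 0.009 m and z of cap_green in the frame of housing_green between 0.027 and 0.034 m and angle between the z axis of cap_green and the z axis of housing_green, either way round below 0.1 rad); the robot touches nothing.
It fails at once if the plate's far left corner strays more than 3.5 cm from its place by the side pin (x of plate in the frame of jig below 0.025 m or y of plate in the frame of jig below 0.023 m).
It fails at once if a bystander (wrench, gear, tin, carton, angle bracket) is moved by more than 4 cm (distance of any of wrench, gear, tin, carton, angle from where it was at the start of the episode above 0.04 m).
Of housing_red, housing_yellow, housing_blue, housing_green only 3 to 4 are there at a start; the rules pass over those that are not, and their reading is None.
At some moment in a run one of housing_red, housing_yellow, housing_blue, housing_green, cap_red, cap_yellow, cap_blue, cap_green may be knocked a few centimetres aside while the robot is not near it.
Once in a run the grip may slacken for a moment while it holds something.
It also fails if it takes over 210 s, if anything falls off the work surface, if the arm or the gripper's body presses on something with over 40 N, if the wrist force passes 120 N, or if a joint passes its speed limit or range.

## Working session

There is one attempt and no reset: what is moved stays moved. The work goes in short steps, Python scripts to look and compute and a tool call to move; the robot and the scene stay as the last step left them, time stands still between calls to the robot, and variables do not carry over. Pictures are saved under pics/ and viewed, at most 14 in all, crops included, and the job is handed in when it is done.

Besides the shell and the picture viewer there is one more tool, called after "Request:" as name(argument=value, ...) on one line, values as JSON. arm_command: Moves the arm, as the interface text tells. Its arguments: {"type":"object","properties":{"steps":{"type":"array"}},"required":["steps"]}

```bash
mkdir -p pics; ls; python3 - <<'E'
from bench import r, read_camera, camera_params
import cv2, numpy as np
for n in("top","scene"):
    p=camera_params(n); print(n,{k:np.round(v,4).tolist() for k,v in p.items()})
    cv2.imwrite(f"pics/{n}0.png",read_camera(n)[:,:,::-1])
s=r.sense();print({k:np.round(v,4).tolist() for k,v in s.items()})
E
```

```text
pics
top {'fx': 430.7318, 'fy': 430.7318, 'cx': 282.4581, 'cy': 212.5228, 'D': [-0.0304, 0.0, 0.0, 0.0, 0.0], 'origin': [0.3477, 0.0061, 0.9431], 'attitude': [0.7092, -0.697, 0.0757, -0.0742]}
scene {'fx': 389.577, 'fy': 389.577, 'cx': 274.9621, 'cy': 205.6446, 'D': [-0.0932, 0.0, 0.0, 0.0, 0.0], 'origin': [1.1336, -0.529, 0.7714], 'attitude': [0.8246, 0.3847, -0.1685, -0.3789]}
{'t': 0.1, 'q': [-1.2326, 0.4351, 0.025, 1.574, -0.0116, 1.134, -0.0751], 'joint_velocities': [-0.001, -0.0028, -0.0019, -0.0012, 0.0002, 0.0011, -0.002], 'effort': [0.003, -67.1748, 1.0278, -31.69, 0.0157, 0.0073, 0.0], 'tcp_pos': [0.2665, 0.5648, 0.2306], 'eef_rot': [0.2187, 0.9758, -0.0007, -0.0001], 'wrist_force': [-1.0456, -0.0163, -0.0061], 'moment': [0.0418, -0.0304, -0.0259], 'grasp_force': 0.0, 'gripper_width': 0.085}
```

View pics/top0.png

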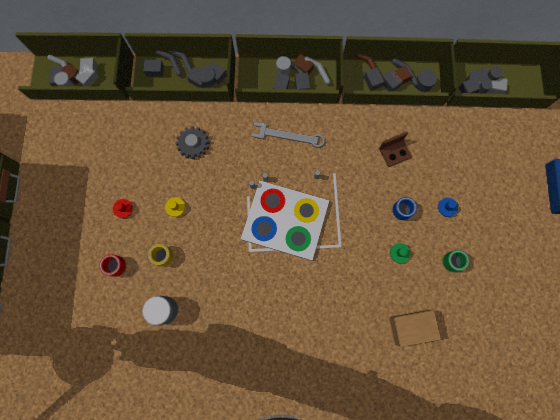

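View pics/scene0.png

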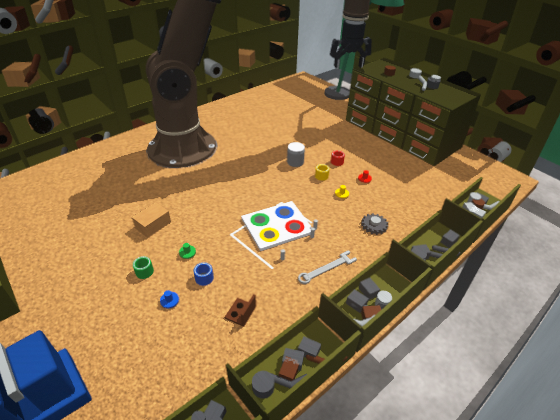

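The top view shows the plate askew: near-right corner at about (313,259), far pins at (265,176) and (318,174), side pin at (252,184). All four housings are there: red (113,265), yellow (160,255), blue (404,208), green (456,260). The caps are at red (123,208), yellow (175,207), blue (448,207) and green (400,253). The scene view agrees.

```bash
cat > h.py <<'E'
from bench import r, read_camera, camera_params
import cv2, numpy as np
from scipy.spatial.transform import Rotation as R
def cast(p,uv,z):
    K=np.array([[p["fx"],0,p["cx"]],[0,p["fy"],p["cy"]],[0,0,1]]);
    n=cv2.undistortPoints(np.float64(uv).reshape(-1,1,2),K,np.float64(p["D"])).reshape(-1,2)
    d=R.from_quat(p["attitude"]).apply(np.c_[n,np.ones(len(n))]); o=np.array(p["origin"])
    return (o+d*((z-o[2])/d[:,2])[:,None])[:,:2]
HUE={"red":[(0,6),(174,180)],"yellow":[(22,33)],"blue":[(105,125)],"green":[(50,85)]}
def blobs(im,c,amin=40,smin=150,vmin=50):
    h=cv2.cvtColor(im,cv2.COLOR_RGB2HSV)
    m=sum(cv2.inRange(h,(a,smin,vmin),(b,255,255)) for a,b in HUE[c])
    m=cv2.morphologyEx(m,cv2.MORPH_CLOSE,np.ones((3,3),np.uint8))
    cs=cv2.findContours(m,cv2.RETR_EXTERNAL,cv2.CHAIN_APPROX_NONE)[0]
    return sorted([k for k in cs if cv2.contourArea(k)>amin],key=cv2.contourArea,reverse=True)
def cen(k):
    m=cv2.moments(cv2.convexHull(k)); return [m["m10"]/m["m00"],m["m01"]/m["m00"]]
E
python3 - <<'E'
from h import *
p=camera_params("top"); im=read_camera("top")
for c in HUE:
    for k in blobs(im,c):
        u=cen(k); print(c,np.round(u,1),cv2.contourArea(k),cv2.boundingRect(k),"z18",np.round(cast(p,[u],.018)[0],4),"z12",np.round(cast(p,[u],.012)[0],4))
g=im[165:275,230:350]
h=cv2.cvtColor(im,cv2.COLOR_RGB2HSV)
w=cv2.inRange(h,(0,0,120),(180,70,255)); w[:165]=0;w[275:]=0;w[:,:235]=0;w[:,350:]=0
ks=sorted(cv2.findContours(w,cv2.RETR_EXTERNAL,cv2.CHAIN_APPROX_NONE)[0],key=cv2.contourArea)[::-1]
for k in ks[:6]: print(cv2.contourArea(k),cv2.boundingRect(k),cv2.minAreaRect(k))
cv2.imwrite("pics/crop1.png",cv2.resize(g,None,fx=6,fy=5.4,interpolation=cv2.INTER_CUBIC)[:,:,::-1])
E
```

```text
red [272.4 200.3] 426.5 (261, 189, 24, 24) z18 [0.5744 0.0286] z12 [0.5759 0.0288]
red [112.1 264.9] 402.0 (99, 254, 27, 22) z18 [0.4256 0.37  ] z12 [0.4261 0.3723]
red [122.3 208. ] 277.5 (113, 199, 20, 19) z18 [0.5512 0.3597] z12 [0.5525 0.362 ]
yellow [306.  210.1] 442.0 (294, 198, 25, 25) z18 [ 0.5537 -0.0459] z12 [ 0.5551 -0.0462]
yellow [160.  254.7] 394.0 (148, 244, 25, 22) z18 [0.4496 0.2683] z12 [0.4503 0.27  ]
yellow [174.6 206.6] 289.0 (165, 197, 20, 20) z18 [0.5565 0.244 ] z12 [0.5578 0.2456]
yellow [175.6  83.2] 246.5 (159, 74, 35, 17) z18 [0.8549 0.2631] z12 [0.8581 0.2648]
yellow [267.3  69.7] 137.5 (258, 59, 19, 23) z18 [0.8936 0.0478] z12 [0.8971 0.048 ]
yellow [538.7  90.9] 134.0 (526, 83, 27, 16) z18 [ 0.8542 -0.5989] z12 [ 0.8575 -0.6029]
yellow [41.  72.2] 118.5 (32, 56, 22, 34) z18 [0.8802 0.589 ] z12 [0.8836 0.5927]
yellow [201.   61.4] 60.5 (193, 58, 19, 9) z18 [0.9129 0.2067] z12 [0.9165 0.208 ]
yellow [103.6  60.3] 54.0 (95, 57, 19, 9) z18 [0.9129 0.4411] z12 [0.9166 0.4439]
yellow [85. 34.] 50.5 (51, 33, 69, 3) z18 [0.9842 0.4952] z12 [0.9883 0.4984]
blue [
[... 373 characters left out ...]
 226, 25, 25) z18 [ 0.4909 -0.0285] z12 [ 0.4918 -0.0287]
green [454.4 260.7] 320.5 (443, 252, 24, 19) z18 [ 0.4475 -0.3673] z12 [ 0.4481 -0.3697]
green [399.6 252.6] 269.5 (390, 243, 20, 20) z18 [ 0.4632 -0.2489] z12 [ 0.4639 -0.2505]
4659.5 (241, 180, 88, 80) ((280.95208740234375, 222.96337890625), (79.9004898071289, 71.18692016601562), 15.592809677124023)
187.5 (319, 173, 23, 75) ((336.5631408691406, 211.80923461914062), (21.430652618408203, 75.68446350097656), 10.713123321533203)
12.0 (315, 170, 5, 5) ((317.0, 172.0), (4.0, 4.0), 90.0)
11.5 (249, 180, 5, 5) ((251.25001525878906, 182.25), (3.535533905029297, 4.242640495300293), 45.0)
8.5 (263, 173, 4, 4) ((264.5, 174.5), (3.0, 3.0), 90.0)
```

View pics/crop1.png

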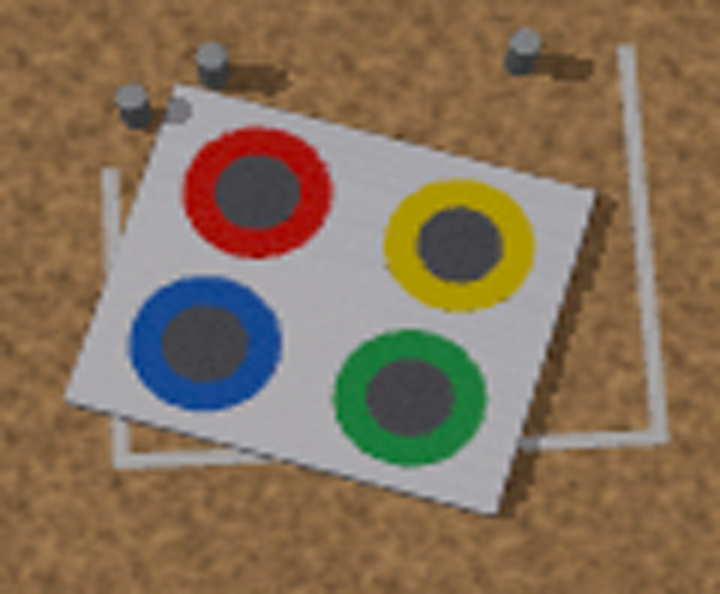

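The crop shows the pin tops at (265.5,174.3), (317.5,172.4) and (252,182) in image pixels. The outline corners are at (339.5,246) and (250.3,250.6), and the plate is swung clockwise.

```bash
cat >> h.py <<'E'
def rigid(a,b):
    a=np.array(a);b=np.array(b);ca,cb=a.mean(0),b.mean(0)
    H=(a-ca).T@(b-cb); th=np.arctan2(H[0,1]-H[1,0],H[0,0]+H[1,1])
    c,s=np.cos(th),np.sin(th);M=np.array([[c,-s],[s,c]]); t=cb-M@ca
    return th,t,np.linalg.norm(a@M.T+t-b,axis=1)
SP={"red":(.033,.039),"yellow":(.033,-.039),"blue":(-.033,.039),"green":(-.033,-.039)}
def rel(dx,dy,dz):  # world shift -> tool units
    m=R.from_quat(r.sense()["eef_rot"]).inv().apply([dx,dy,dz]); return np.round(m/.025,2)
def goto(x,y,z,yaw=None):
    s=r.sense();q=R.from_quat(s["eef_rot"]); d=np.array([x,y,z])-s["tcp_pos"]
    out=[np.round(q.inv().apply(d)/.025,2).tolist()]
    if yaw is not None:
        t=R.from_euler("z",yaw)*R.from_quat([0,1,0,0]); out.append(np.round(np.degrees((q.inv()*t).as_rotvec()),1).tolist())
    return out
E
python3 - <<'E'
from h import *
p=camera_params("top")
w=np.r_[cast(p,[(265.5,174.3),(317.5,172.4),(252,182)],.032),cast(p,[(339.5,245.9),(250.3,250.6)],0)]
j=[(.076,.058),(.076,-.058),(.06,.088),(-.082,-.096),(-.082,.096)]
th,t,e=rigid(j,w);print("jig",th,t,e)
w2=[(.5759,.0288),(.5551,-.0462),(.5123,.0463),(.4918,-.0287)]
th2,t2,e=rigid(list(SP.values()),w2);print("plate",th2,t2,e)
M=lambda a:np.array([[np.cos(a),-np.sin(a)],[np.sin(a),np.cos(a)]])
q=M(th).T@(t2-t);print("mid in jig",q,"dth",th2-th,"origin in jig",q+M(th2-th)@[.06,.058],"corner jig",q+M(th2-th)@[-.07,-.082])
for a in [(-.19,-.03),(-.15,-.03)]: print(M(th)@a+t)
T=M(th)@[-.17,-.03]+t
print(goto(T[0],T[1],.15,th))
E
```

```text
jig 0.062482805525120144 [ 0.55557715 -0.01762048] [0.0020691  0.00151439 0.00171689 0.00309715 0.00401524]
plate -0.26886004008420067 [5.33775e-01 5.00000e-05] [9.64678795e-05 1.73252728e-04 1.16542134e-04 2.15739220e-04]
mid in jig [-0.02065622  0.01899737] dth -0.3313428456093208 origin in jig [0.05494832 0.05432375] corner jig [-0.11352434 -0.03577043]
[ 0.36782118 -0.05942595]
[ 0.40774312 -0.05692826]
[[-15.02, -20.47, 3.26], [-0.1, -0.0, -28.8]]
```

Request:
arm_command(steps=[{"translation":[-1.1,-1.5,0.2],"angular":[0,0,-8],"fingers":0},{"translation":[-2.2,-3,0.5],"angular":[0,0,-16],"fingers":0},{"translation":[-3.3,-4.5,0.7],"angular":[0,0,-24],"fingers":0},{"translation":[-4.4,-6,1],"angular":[0,0,-28.8],"fingers":0},{"translation":[-5.5,-7.5,1.2],"angular":[0,0,-28.8],"fingers":0}])

```text
t: 0.65
tcp_pos: [0.311, 0.3348, 0.2008]
eef_rot: [-0.032, 0.999, -0.0, -0.0]
wrist_force: [0.9, 0.3, -0.7]
gripper_width: 0.012
grasp_force: 0.0
```

```bash
python3 - <<'E'
from h import *
s=r.sense();print(s["t"],s["tcp_pos"],s["eef_rot"],s["wrist_force"])
print(goto(.388,-.058,.15,.0625))
E
```

```text
0.65 [0.31100526 0.33483624 0.2007736 ] [-3.24282692e-02  9.99474037e-01 -2.13405110e-04 -1.07468252e-04] [ 0.94924704  0.31808701 -0.71403   ]
[[-2.06, -15.88, 2.04], [-0.0, -0.0, 0.1]]
```

Request:
arm_command(steps=[{"translation":[-0.2,-1.6,0.2],"angular":[0,0,0],"fingers":0},{"translation":[-0.4,-3.2,0.4],"angular":[0,0,0],"fingers":0},{"translation":[-0.6,-4.8,0.6],"angular":[0,0,0],"fingers":0},{"translation":[-0.8,-6.4,0.8],"angular":[0,0,0],"fingers":0},{"translation":[-1,-8,1],"angular":[0,0,0],"fingers":0}])

```text
t: 1.15
tcp_pos: [0.3483, 0.1373, 0.1762]
eef_rot: [-0.031, 1.0, 0.0, 0.0]
wrist_force: [0.9, 0.4, 0.2]
gripper_width: -0.0001
grasp_force: 0.0
```

Request:
arm_command(steps=[{"translation":[-0.2,-1.6,0.2],"angular":[0,0,0],"fingers":0},{"translation":[-0.4,-3.2,0.4],"angular":[0,0,0],"fingers":0},{"translation":[-0.6,-4.8,0.6],"angular":[0,0,0],"fingers":0},{"translation":[-0.8,-6.4,0.8],"angular":[0,0,0],"fingers":0},{"translation":[-1,-7.9,1],"angular":[0,0,0],"fingers":0}])

```text
t: 1.65
tcp_pos: [0.3855, -0.0584, 0.1513]
eef_rot: [-0.031, 1.0, 0.0, 0.0]
wrist_force: [0.0, 0.8, 0.5]
gripper_width: 0.0
grasp_force: 0.0
```

```bash
python3 - <<'E'
from h import *
s=r.sense();print(s["t"],s["tcp_pos"],s["eef_rot"],s["wrist_force"],s["gripper_width"])
print(goto(.388,-.058,.005,.0625))
cv2.imwrite("pics/w1.png",read_camera("wrist")[:,:,::-1])
p=camera_params("wrist");print({k:np.round(v,4).tolist() for k,v in p.items()})
E
```

```text
1.65 [ 0.38545372 -0.05843308  0.15126056] [-3.07807583e-02  9.99526127e-01  1.37271003e-05  2.55504913e-04] [0.04040921 0.7696115  0.50386368] 4.802004706058345e-05
[[-0.1, 0.01, 5.85], [0.0, 0.0, -0.1]]
{'fx': 357.8334, 'fy': 357.8334, 'cx': 277.8444, 'cy': 211.0601, 'D': [-0.0243, 0.0, 0.0, 0.0, 0.0], 'origin': [0.3155, -0.0687, 0.2952], 'attitude': [0.6795, 0.7196, 0.104, 0.0983]}
```

View pics/w1.png

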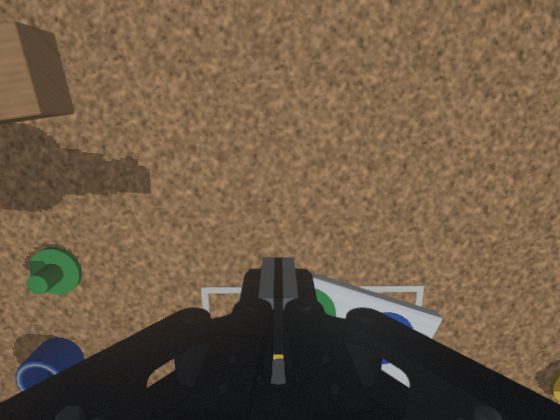

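The wrist view shows the closed fingertips at about (278,260), with the plate beyond them to the lower right. That gives a clear spot to lower behind the near-right corner.

Request:
arm_command(steps=[{"translation":[0,0,1.5],"angular":[0,0,0],"fingers":0},{"translation":[0,0,3],"angular":[0,0,0],"fingers":0},{"translation":[0,0,4.4],"angular":[0,0,0],"fingers":0},{"translation":[0,0,5.4],"angular":[0,0,0],"fingers":0},{"translation":[0,0,5.85],"angular":[0,0,0],"fingers":0}])

```text
t: 2.2
tcp_pos: [0.3843, -0.0566, 0.0031]
eef_rot: [-0.031, 1.0, -0.0, -0.002]
wrist_force: [-0.2, -0.4, 0.8]
gripper_width: 0.0003
grasp_force: 0.0
```

Request:
arm_command(steps=[{"translation":[-0.4,0,0],"angular":[0,0,0],"fingers":0},{"translation":[-0.8,0,0],"angular":[0,0,0],"fingers":0},{"translation":[-1.2,0,0],"angular":[0,0,0],"fingers":0},{"translation":[-1.6,0,0],"angular":[0,0,0],"fingers":0},{"translation":[-1.8,0,0],"angular":[0,0,0],"fingers":0}])

```text
t: 2.7
tcp_pos: [0.4326, -0.0536, 0.0058]
eef_rot: [-0.031, 1.0, -0.0, 0.001]
wrist_force: [0.4, 0.1, 0.1]
gripper_width: 0.0001
grasp_force: 0.0
```

Request:
arm_command(steps=[{"translation":[-0.15,-0.05,0],"angular":[0,0,0],"fingers":0},{"translation":[-0.3,-0.1,0],"angular":[0,0,0],"fingers":0},{"translation":[-0.45,-0.15,0],"angular":[0,0,0],"fingers":0},{"translation":[-0.6,-0.2,0],"angular":[0,0,0],"fingers":0},{"translation":[-0.75,-0.25,0],"angular":[0,0,0],"fingers":0}])

```text
t: 3.2
tcp_pos: [0.445, -0.0598, 0.0044]
eef_rot: [-0.03, 1.0, 0.0, -0.004]
wrist_force: [-16.8, -4.9, 8.1]
gripper_width: 0.0
grasp_force: 8.2
```

```bash
cat >> h.py <<'E'
JTH,JT=.0625,np.array([.5556,-.0176])
def M(a): return np.array([[np.cos(a),-np.sin(a)],[np.sin(a),np.cos(a)]])
def plate(name="pics/_.png"):
    p=camera_params("top"); im=read_camera("top"); cv2.imwrite(name,im[:,:,::-1]); a=[];b=[]
    for c in HUE:
        for k in blobs(im,c,60):
            x=cast(p,[cen(k)],.012)[0]
            if abs(x[0]-.54)<.11 and abs(x[1])<.12: a.append(SP[c]);b.append(x);break
    th,t,e=rigid(a,b); q=M(JTH).T@(t-JT)
    print(len(a),"dth",round(th-JTH,4),"mid in jig",np.round(q,4),"orig in jig",np.round(q+M(th-JTH)@[.06,.058],4),"res",e.max().round(4),"midworld",t.round(4)); return th,t
E
python3 - <<'E'
from h import *
plate("pics/p1.png")
s=r.sense();print(s["t"],s["tcp_pos"],M(JTH).T@(s["tcp_pos"][:2]-JT),s["wrist_force"])
E
```

```text
2 dth -0.2587 mid in jig [-0.0148  0.0188] orig in jig [0.058  0.0595] res 0.0002 midworld [5.396e-01 2.000e-04]
3.25 [ 0.4458264  -0.06007291  0.00440264] [-0.1122121 -0.0355336] [-8.00895908 -3.15560869  1.3340711 ]
```

Request:
arm_command(steps=[{"translation":[-0.15,-0.05,0],"angular":[0,0,0],"fingers":0},{"translation":[-0.3,-0.1,0],"angular":[0,0,0],"fingers":0},{"translation":[-0.45,-0.15,0],"angular":[0,0,0],"fingers":0},{"translation":[-0.6,-0.2,0],"angular":[0,0,0],"fingers":0},{"translation":[-0.75,-0.25,0],"angular":[0,0,0],"fingers":0}])

```text
t: 3.75
tcp_pos: [0.4619, -0.0656, 0.0039]
eef_rot: [-0.03, 1.0, 0.0, -0.006]
wrist_force: [-20.8, -6.7, 10.3]
gripper_width: -0.0001
grasp_force: 10.3
```

```bash
python3 - <<'E'
from h import *
plate("pics/p2.png")
s=r.sense();print(s["t"],s["tcp_pos"],M(JTH).T@(s["tcp_pos"][:2]-JT),s["wrist_force"])
E
```

```text
2 dth -0.1528 mid in jig [-0.007   0.0109] orig in jig [0.0611 0.0591] res 0.0001 midworld [ 0.5479 -0.0072]
3.8 [ 0.46208209 -0.06589271  0.00386104] [-0.09635164 -0.04235736] [-17.56340414  -5.65387644   9.50928815]
```

Request:
arm_command(steps=[{"translation":[-0.12,-0.03,0],"angular":[0,0,0],"fingers":0},{"translation":[-0.24,-0.06,0],"angular":[0,0,0],"fingers":0},{"translation":[-0.36,-0.09,0],"angular":[0,0,0],"fingers":0},{"translation":[-0.48,-0.12,0],"angular":[0,0,0],"fingers":0},{"translation":[-0.6,-0.15,0],"angular":[0,0,0],"fingers":0}])

```text
t: 4.3
tcp_pos: [0.4687, -0.0705, 0.0027]
eef_rot: [-0.028, 1.0, -0.0, -0.013]
wrist_force: [-35.0, -12.5, 14.8]
gripper_width: -0.0001
grasp_force: 15.2
```

```bash
python3 - <<'E'
from h import *
plate("pics/p3.png")
s=r.sense();print(s["t"],s["tcp_pos"],M(JTH).T@(s["tcp_pos"][:2]-JT),s["wrist_force"])
E
```

```text
3 dth 0.0171 mid in jig [-0.0003  0.0126] orig in jig [0.0587 0.0716] res 0.0103 midworld [ 0.5546 -0.0051]
4.35 [ 0.46960354 -0.07105669  0.00264523] [-0.08916742 -0.04798104] [-33.93345817 -18.59148863  13.29080829]
```

```bash
python3 - <<'E'
import cv2
a=cv2.imread("pics/p3.png")[150:290,210:370]; cv2.imwrite("pics/c3.png",cv2.resize(a,None,fx=4.5,fy=4.2,interpolation=cv2.INTER_CUBIC))
E
```

```text
(no output)
```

View pics/c3.png

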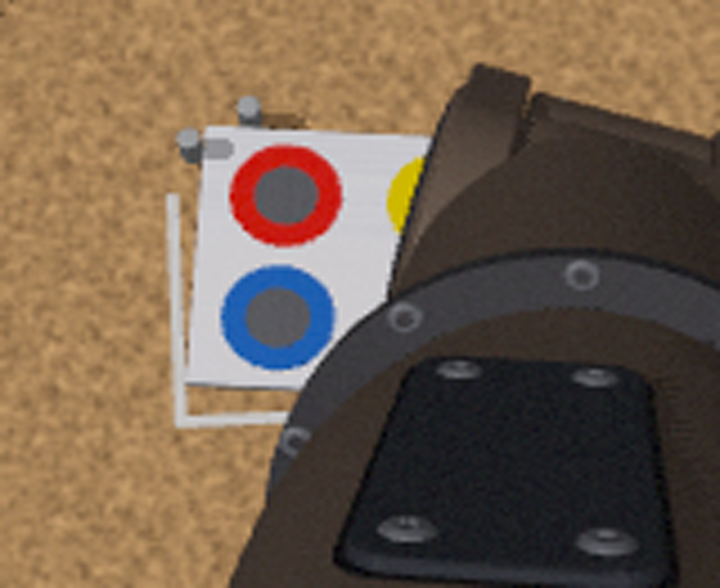

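The plate is still about 0.08 rad off, with its corner at both left pins. The fingertip is pressing on the bench (14 N upward), so I'll raise it slightly and continue, following the corner further to the right.

Request:
arm_command(steps=[{"translation":[0.3,0,-0.1],"angular":[0,0,0],"fingers":0},{"translation":[0.5,0,-0.2],"angular":[0,0,0],"fingers":0},{"translation":[0.5,-0.3,-0.2],"angular":[0,0,0],"fingers":0},{"translation":[0.3,-0.5,-0.2],"angular":[0,0,0],"fingers":0},{"translation":[0.2,-0.5,-0.2],"angular":[0,0,0],"fingers":0}])

```text
t: 4.85
tcp_pos: [0.4788, -0.081, 0.0101]
eef_rot: [-0.03, 1.0, -0.0, -0.001]
wrist_force: [-13.2, -3.9, 13.4]
gripper_width: -0.0001
grasp_force: 9.1
```

Request:
arm_command(steps=[{"translation":[-0.1,-0.05,0],"angular":[0,0,0],"fingers":0},{"translation":[-0.2,-0.1,0],"angular":[0,0,0],"fingers":0},{"translation":[-0.3,-0.15,0],"angular":[0,0,0],"fingers":0},{"translation":[-0.4,-0.2,0],"angular":[0,0,0],"fingers":0},{"translation":[-0.5,-0.25,0],"angular":[0,0,0],"fingers":0}])

```text
t: 5.35
tcp_pos: [0.4838, -0.0853, 0.0095]
eef_rot: [-0.03, 1.0, 0.001, -0.008]
wrist_force: [-35.4, 2.5, 41.9]
gripper_width: 0.0002
grasp_force: 27.3
```

```bash
python3 - <<'E'
from h import *
plate("pics/p4.png")
s=r.sense();print(s["t"],s["tcp_pos"],M(JTH).T@(s["tcp_pos"][:2]-JT),s["wrist_force"])
E
```

```text
3 dth 0.0552 mid in jig [0.0032 0.0034] orig in jig [0.0599 0.0646] res 0.0044 midworld [ 0.5586 -0.014 ]
5.4 [ 0.48379381 -0.0852038   0.00955787] [-0.07588848 -0.06298684] [-31.79609946   1.02954294  37.49978172]
```

Request:
arm_command(steps=[{"translation":[0.4,0,0],"angular":[0,0,0],"fingers":0},{"translation":[0.8,0,0],"angular":[0,0,0],"fingers":0},{"translation":[1.2,0,0],"angular":[0,0,0],"fingers":0},{"translation":[1.6,0,-1],"angular":[0,0,0],"fingers":0},{"translation":[2,0,-2],"angular":[0,0,0],"fingers":0}])

```text
t: 5.9
tcp_pos: [0.4421, -0.0884, 0.0602]
eef_rot: [-0.031, 1.0, -0.0, -0.0]
wrist_force: [1.2, -0.4, 1.3]
gripper_width: 0.0002
grasp_force: 0.0
```

Request:
arm_command(steps=[{"translation":[0.5,-1,-1],"angular":[0,0,0],"fingers":0},{"translation":[0.6,-2.5,-2],"angular":[0,0,0],"fingers":0},{"translation":[0.7,-4,-3],"angular":[0,0,0],"fingers":0},{"translation":[0.8,-5.5,-4],"angular":[0,0,0],"fingers":0},{"translation":[1,-7,-4],"angular":[0,0,0],"fingers":0}])

```text
t: 6.4
tcp_pos: [0.4307, -0.2671, 0.1635]
eef_rot: [-0.031, 1.0, -0.001, 0.003]
wrist_force: [0.2, 1.0, -0.8]
gripper_width: -0.0002
grasp_force: 0.0
```

```bash
python3 - <<'E'
from h import *
plate("pics/p5.png")
a=cv2.imread("pics/p5.png")[150:290,210:370]; cv2.imwrite("pics/c5.png",cv2.resize(a,None,fx=5,fy=4.2,interpolation=cv2.INTER_CUBIC))
s=r.sense();print(s["t"],s["tcp_pos"],M(JTH).T@(s["tcp_pos"][:2]-JT),s["wrist_force"])
E
```

```text
4 dth 0.0082 mid in jig [0.0015 0.0012] orig in jig [0.0611 0.0597] res 0.0001 midworld [ 0.5571 -0.0163]
6.45 [ 0.42858927 -0.27372617  0.1626233 ] [-0.14276021 -0.24769308] [ 0.24940619 -6.9010465  -0.67202495]
```

View pics/c5.png

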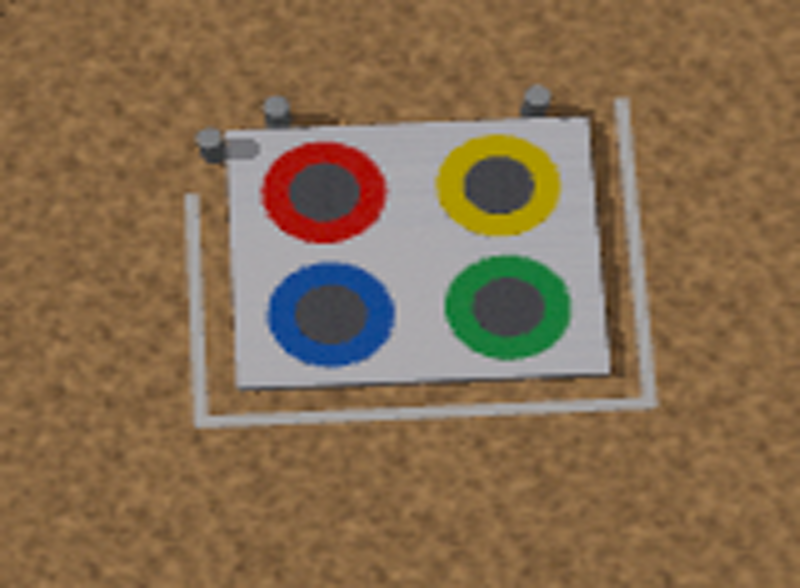

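The plate is flush with both far pins at about (265,176) and (317,174), and its left edge is at the side pin. The measured angle is within 0.01 rad. Next I'll check the housing and cap estimates in one composite.

```bash
cat >> h.py <<'E'
def proj(p,X):
    K=np.array([[p["fx"],0,p["cx"]],[0,p["fy"],p["cy"]],[0,0,1]]); Q=R.from_quat(p["attitude"]).inv()
    return cv2.projectPoints(np.float64(X).reshape(-1,1,3),Q.as_rotvec(),-Q.apply(p["origin"]),K,np.float64(p["D"]))[0].reshape(-1,2)
def things(im=None):
    p=camera_params("top"); im=read_camera("top") if im is None else im; out={}
    for c in HUE:
        L=[]
        for k in blobs(im,c,60):
            x=cast(p,[cen(k)],.018)[0]
            if .35<x[0]<.72 and .15<abs(x[1])<.5: L.append((cv2.contourArea(k),x,k))
        out[c]=L
    return im,p,out
E
python3 - <<'E'
from h import *
im,p,o=things(); T=[]
for c in o:
    for a,x,k in o[c][:2]:
        u,v=np.int32(cen(k)); z=8
        t=cv2.resize(im[v-18:v+18,u-18:u+18],None,fx=z*.69,fy=z*.69,interpolation=cv2.INTER_CUBIC)
        f=np.linspace(0,6.283,60); s=z*.69
        for rr,h,col in((.023,.036,(255,255,255)),(.023,0,(0,0,0))):
            q=proj(p,np.c_[x[0]+rr*np.cos(f),x[1]+rr*np.sin(f),0*f+h]); q=((q-[u-18,v-18]+.5)*s-.5).astype(int)
            cv2.polylines(t,[q],True,col,1)
        T.append(t); print(c,a,x.round(4))
w=min(4,len(T)); cv2.imwrite("pics/obj.png",np.vstack([np.hstack(T[:4]),np.hstack(T[4:8])])[:,:,::-1])
E
```

```text
red 403.0 [0.4257 0.3699]
red 279.5 [0.5512 0.3596]
yellow 388.0 [0.4496 0.2682]
yellow 289.5 [0.5565 0.2441]
blue 322.5 [ 0.5613 -0.261 ]
blue 262.0 [ 0.5665 -0.3599]
green 271.5 [ 0.4632 -0.2489]Traceback (most recent call last):
  File "<stdin>", line 12, in <module>
    return _nx.concatenate(arrs, 0, dtype=dtype, casting=casting)
           ~~~~~~~~~~~~~~~^^^^^^^^^^^^^^^^^^^^^^^^^^^^^^^^^^^^^^^
ValueError: all the input array dimensions except for the concatenation axis must match exactly, but along dimension 1, the array at index 0 has size 796 and the array at index 1 has size 597
```

```bash
python3 - <<'E'
from h import *
im,p,o=things(cv2.imread("pics/top0.png")[:,:,::-1].copy()); T=[]
for c in o:
    for a,x,k in o[c][:2]:
        u,v=np.int32(cen(k)); s=5.5
        t=cv2.resize(im[v-18:v+18,u-18:u+18],None,fx=s,fy=s,interpolation=cv2.INTER_CUBIC)
        f=np.linspace(0,6.283,60)
        for rr,h,col in((.023,.036,(255,255,255)),(.023,0,(0,0,0))):
            q=proj(p,np.c_[x[0]+rr*np.cos(f),x[1]+rr*np.sin(f),0*f+h]); q=((q-[u-18,v-18]+.5)*s-.5).astype(int)
            cv2.polylines(t,[q],True,col,1)
        T.append(t)
cv2.imwrite("pics/obj.png",np.vstack([np.hstack(T[:4]),np.hstack(T[4:8])])[:,:,::-1])
E
```

```text
(no output)
```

View pics/obj.png

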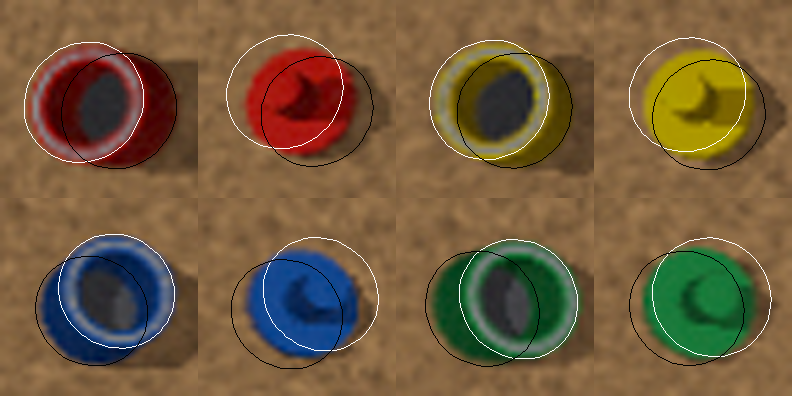

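The overlays show the housings found to about 2 mm. For the caps the visible disc lies lower, so I'll cast those at z≈10 mm.

```bash
cat >> h.py <<'E'
PM=np.array([.5571,-.0163]); PY=.0707
def spot(c): return PM+M(PY)@SP[c]
def jd(a,b): return np.round(M(.0625).T@(np.array(b)-a)*40*np.array([-1,1]),2)  # world a->b in tool units (tool yaw .0625)
E
python3 - <<'E'
from h import *
print(goto(.561,-.261,.1,.0625), {c:spot(c).round(4).tolist() for c in SP}, jd([.561,-.261],spot("blue")), jd(spot("blue"),[.4475,-.3673]), jd([.4475,-.3673],spot("green")))
E
```

```text
[[-5.32, 0.1, 2.47], [-0.3, 0.2, -0.4]] {'red': [0.5873, 0.0249], 'yellow': [0.5928, -0.0529], 'blue': [0.5214, 0.0203], 'green': [0.5269, -0.0575]} [ 0.88 11.33] [  3.92 -15.29] [-3.95 12.17]
```

Request:
arm_command(steps=[{"translation":[-1.2,0,0.5],"angular":[0,0,0],"fingers":70},{"translation":[-2.6,0,1],"angular":[0,0,0],"fingers":70},{"translation":[-4,0.1,1.5],"angular":[0,0,0],"fingers":70},{"translation":[-5,0.1,2],"angular":[0,0,0],"fingers":70},{"translation":[-5.3,0.1,2.5],"angular":[0,0,-0.4],"fingers":70}])

```text
t: 7.0
tcp_pos: [0.5635, -0.252, 0.0963]
eef_rot: [-0.036, 0.999, 0.0, 0.001]
wrist_force: [-0.2, 0.5, -0.2]
gripper_width: 0.0698
grasp_force: 0.0
```

```bash
python3 - <<'E'
from h import *
s=r.sense(); print(s["t"],s["tcp_pos"],s["gripper_width"],goto(.561,-.261,.008,.0625))
E
```

```text
7.0 [ 0.56345974 -0.25201597  0.09634388] 0.0698455579290509 [[0.13, -0.35, 3.53], [0.0, 0.1, 0.5]]
```

Request:
arm_command(steps=[{"translation":[0.13,-0.35,0.8],"angular":[0,0,0],"fingers":70},{"translation":[0.13,-0.35,1.8],"angular":[0,0,0],"fingers":70},{"translation":[0.13,-0.35,2.8],"angular":[0,0,0],"fingers":70},{"translation":[0.13,-0.35,3.5],"angular":[0,0,0],"fingers":70},{"translation":[0.13,-0.35,3.5],"angular":[0,0,0],"fingers":70}])

```text
t: 7.5
tcp_pos: [0.5552, -0.2618, 0.0074]
eef_rot: [-0.034, 0.999, 0.001, -0.002]
wrist_force: [-0.9, -0.6, 1.3]
gripper_width: 0.07
grasp_force: 0.0
```

Request:
arm_command(steps=[{"translation":[0,0,0],"angular":[0,0,0],"fingers":30},{"translation":[0,0,0],"angular":[0,0,0],"fingers":30},{"translation":[0,0,0],"angular":[0,0,0],"fingers":30},{"translation":[0,0,0],"angular":[0,0,0],"fingers":30},{"translation":[0,0,0],"angular":[0,0,0],"fingers":30}])

```text
t: 8.0
tcp_pos: [0.5585, -0.2631, 0.0115]
eef_rot: [-0.034, 0.999, -0.0, 0.001]
wrist_force: [-2.3, 0.3, 7.3]
gripper_width: 0.0441
grasp_force: 62.0
```

Request:
arm_command(steps=[{"translation":[0,0,-0.6],"angular":[0,0,0],"fingers":30},{"translation":[0,0,-1.4],"angular":[0,0,0],"fingers":30},{"translation":[0,0,-2.4],"angular":[0,0,0],"fingers":30},{"translation":[0,0,-3.2],"angular":[0,0,0],"fingers":30},{"translation":[0,0,-3.2],"angular":[0,0,0],"fingers":30}])

```text
t: 8.5
tcp_pos: [0.5597, -0.2636, 0.0939]
eef_rot: [-0.034, 0.999, -0.001, 0.003]
wrist_force: [0.4, -0.6, -1.2]
gripper_width: 0.0434
grasp_force: 61.5
```

```bash
python3 - <<'E'
from h import *
s=r.sense(); print(s["t"],s["tcp_pos"],s["gripper_width"],goto(*spot("blue"),.09,.0625))
cv2.imwrite("pics/t6.png",read_camera("top")[:,:,::-1])
E
```

```text
8.5 [ 0.55971752 -0.26360271  0.09390219] 0.043445851979197314 [[0.75, 11.43, 0.13], [-0.1, 0.3, 0.4]]
```

```bash
python3 - <<'E'
from h import *
cv2.imwrite("pics/w2.png",read_camera("wrist")[:,:,::-1])
p=camera_params("wrist");print(p["origin"]); s=r.sense(); print(s["gripper_width"],s["wrist_force"],s["moment"])
E
```

```text
[ 0.48745199 -0.26871776  0.23492147]
0.04383297692392821 [ 0.39534146  0.00452469 -2.43373917] [-0.00933294 -0.0017188   0.03691086]
```

View pics/w2.png

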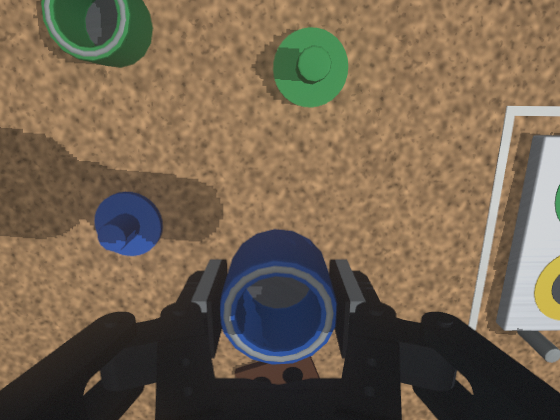

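The wrist view shows the blue housing upright between the pads, with its rim centred at about (278,312).

```bash
python3 - <<'E'
from h import *
p=camera_params("wrist"); print(cast(p,[(278,312),(222,312),(334,312)],.118), r.sense()["tcp_pos"])
E
```

```text
[[ 0.56101729 -0.26332696]
 [ 0.56246198 -0.28414319]
 [ 0.55962305 -0.24249249]] [ 0.55805187 -0.26255336  0.09073549]
```

Request:
arm_command(steps=[{"translation":[0.1,1.2,0],"angular":[0,0,0],"fingers":30},{"translation":[0.2,2.7,0],"angular":[0,0,0],"fingers":30},{"translation":[0.3,4.2,0],"angular":[0,0,0],"fingers":30},{"translation":[0.4,5.7,0],"angular":[0,0,0],"fingers":30},{"translation":[0.5,7,0],"angular":[0,0,0],"fingers":30}])

```text
t: 9.1
tcp_pos: [0.532, -0.0867, 0.089]
eef_rot: [-0.035, 0.999, 0.0, -0.001]
wrist_force: [0.0, 0.6, -1.2]
gripper_width: 0.0438
grasp_force: 61.6
```

Request:
arm_command(steps=[{"translation":[0.1,1.2,0],"angular":[0,0,0],"fingers":30},{"translation":[0.2,2.4,0],"angular":[0,0,0],"fingers":30},{"translation":[0.3,3.5,0],"angular":[0,0,0],"fingers":30},{"translation":[0.3,4.3,0],"angular":[0,0,0],"fingers":30},{"translation":[0.3,4.4,0],"angular":[0,0,0],"fingers":30}])

```text
t: 9.6
tcp_pos: [0.5171, 0.0236, 0.0891]
eef_rot: [-0.037, 0.999, 0.001, -0.001]
wrist_force: [-0.4, 0.5, -1.1]
gripper_width: 0.0441
grasp_force: 43.4
```

```bash
python3 - <<'E'
from h import *
s=r.sense(); print(s["t"],s["tcp_pos"],s["gripper_width"],s["wrist_force"],goto(*spot("blue"),.0245,.0625))
E
```

```text
9.6 [0.51714139 0.0236233  0.08905517] 0.04409909374859452 [-0.40608935  0.51176069 -1.13158596] [[-0.17, -0.15, 2.58], [0.1, -0.1, 0.6]]
```

Request:
arm_command(steps=[{"translation":[-0.17,-0.15,0.6],"angular":[0,0,0],"fingers":30},{"translation":[-0.17,-0.15,1.2],"angular":[0,0,0],"fingers":30},{"translation":[-0.17,-0.15,1.8],"angular":[0,0,0],"fingers":30},{"translation":[-0.17,-0.15,2.3],"angular":[0,0,0],"fingers":30},{"translation":[-0.17,-0.15,2.5],"angular":[0,0,0],"fingers":30}])

```text
t: 10.1
tcp_pos: [0.5219, 0.0153, 0.0255]
eef_rot: [-0.034, 0.999, -0.0, -0.001]
wrist_force: [-0.2, 0.1, -2.1]
gripper_width: 0.0438
grasp_force: 64.7
```

Request:
arm_command(steps=[{"translation":[0,0,0.08],"angular":[0,0,0],"fingers":30},{"translation":[0,0,0.08],"angular":[0,0,0],"fingers":30},{"translation":[0,0,0.08],"angular":[0,0,0],"fingers":56},{"translation":[0,0,0.08],"angular":[0,0,0],"fingers":56},{"translation":[0,0,0.08],"angular":[0,0,0],"fingers":56}])

```text
t: 10.6
tcp_pos: [0.5232, 0.017, 0.0261]
eef_rot: [-0.034, 0.999, 0.0, 0.001]
wrist_force: [-0.5, 0.2, 0.1]
gripper_width: 0.056
grasp_force: 0.0
```

Request:
arm_command(steps=[{"translation":[0,0,-0.5],"angular":[0,0,0],"fingers":58},{"translation":[0,0,-1.3],"angular":[0,0,0],"fingers":58},{"translation":[0,0,-2.3],"angular":[0,0,0],"fingers":58},{"translation":[0.4,-1,-2.8],"angular":[0,0,0],"fingers":70},{"translation":[0.9,-2.5,-2.8],"angular":[0,0,0],"fingers":70}])

```text
t: 11.1
tcp_pos: [0.5066, -0.0455, 0.0984]
eef_rot: [-0.037, 0.999, 0.001, 0.002]
wrist_force: [0.3, -0.9, -0.1]
gripper_width: 0.07
grasp_force: 0.0
```

Request:
arm_command(steps=[{"translation":[0.5,-1.5,0],"angular":[0,0,0],"fingers":70},{"translation":[1,-3,0],"angular":[0,0,0],"fingers":70},{"translation":[1.5,-4.5,0],"angular":[0,0,0],"fingers":70},{"translation":[2,-6,0],"angular":[0,0,0],"fingers":70},{"translation":[2.2,-7,0],"angular":[0,0,0],"fingers":70}])

```text
t: 11.6
tcp_pos: [0.4605, -0.2286, 0.0968]
eef_rot: [-0.033, 0.999, -0.001, 0.0]
wrist_force: [-0.4, -0.1, 0.1]
gripper_width: 0.07
grasp_force: 0.0
```

```bash
cat >> h.py <<'E'
def look():
    "every coloured blob on the bench or plate, housings at z18 (z30 if on the plate), caps at z10"
    im,p,_=things()
    for c in HUE:
        for k in blobs(im,c,60):
            x=cast(p,[cen(k)],.018)[0]
            if .35<x[0]<.72 and abs(x[1])<.5:
                print(c,int(cv2.contourArea(k)),"z18",x.round(4),"z10",cast(p,[cen(k)],.010)[0].round(4),"z30",cast(p,[cen(k)],.030)[0].round(4))
    return im
E
python3 - <<'E'
from h import *
s=r.sense(); print(s["t"],s["tcp_pos"],s["gripper_width"],s["wrist_force"],goto(.4475,-.3673,.09,.0625))
cv2.imwrite("pics/t7.png",look()[:,:,::-1])
E
```

```text
11.6 [ 0.46052971 -0.22857059  0.09681997] 0.06997384216492201 [-0.42608407 -0.14885366  0.1176849 ] [[0.89, -5.5, 0.28], [-0.1, 0.0, 0.2]]
red 426 z18 [0.5856 0.0249] z10 [0.5877 0.025 ] z30 [0.5825 0.0246]
red 405 z18 [0.4256 0.3699] z10 [0.4263 0.373 ] z30 [0.4246 0.3651]
red 279 z18 [0.5513 0.3597] z10 [0.5531 0.3628] z30 [0.5487 0.3552]
yellow 428 z18 [ 0.5911 -0.0525] z10 [ 0.5932 -0.053 ] z30 [ 0.588  -0.0518]
yellow 394 z18 [0.4497 0.2683] z10 [0.4506 0.2705] z30 [0.4484 0.2649]
yellow 291 z18 [0.5565 0.244 ] z10 [0.5583 0.246 ] z30 [0.5538 0.2409]
blue 456 z18 [0.5229 0.019 ] z10 [0.5244 0.0191] z30 [0.5206 0.0188]
green 433 z18 [ 0.5257 -0.0571] z10 [ 0.5273 -0.0577] z30 [ 0.5234 -0.0563]
green 95 z18 [ 0.4526 -0.248 ] z10 [ 0.4535 -0.2502] z30 [ 0.4513 -0.2447]
```

Request:
arm_command(steps=[{"translation":[0.2,-1.4,0],"angular":[0,0,0],"fingers":70},{"translation":[0.5,-2.9,0],"angular":[0,0,0],"fingers":70},{"translation":[0.8,-4.3,0.2],"angular":[0,0,0],"fingers":70},{"translation":[0.9,-5.4,0.2],"angular":[0,0,0],"fingers":70},{"translation":[0.9,-5.5,0.3],"angular":[0,0,0],"fingers":70}])

```text
t: 12.15
tcp_pos: [0.4479, -0.3687, 0.0894]
eef_rot: [-0.032, 0.999, -0.002, 0.001]
wrist_force: [-0.5, -0.9, -0.0]
gripper_width: 0.07
grasp_force: 0.0
```

```bash
python3 - <<'E'
from h import *
s=r.sense(); print(s["t"],s["tcp_pos"],s["joint_velocities"].max() if hasattr(s["joint_velocities"],"max") else s["joint_velocities"],goto(.4475,-.3673,.009,.0625))
im=read_camera("wrist"); p=camera_params("wrist")
for k in blobs(im,"green",300): print(cv2.boundingRect(k),cast(p,[cen(k)],.018))
E
```

```text
12.15 [ 0.44793022 -0.36873536  0.08942596] 0.04400602134030092 [[0.02, 0.07, 3.22], [-0.2, 0.1, 0.1]]
```

```bash
python3 - <<'E'
from h import *
im=read_camera("wrist"); p=camera_params("wrist")
for k in blobs(im,"green",100,90,15): print(cv2.boundingRect(k),cv2.contourArea(k),cast(p,[cen(k)],.018))
cv2.imwrite("pics/w3.png",im[:,:,::-1])
E
```

```text
(237, 185, 77, 85) 4933.5 [[ 0.45214592 -0.36676319]]
(414, 223, 68, 62) 3314.5 [[ 0.46335013 -0.25225465]]
```

View pics/w3.png

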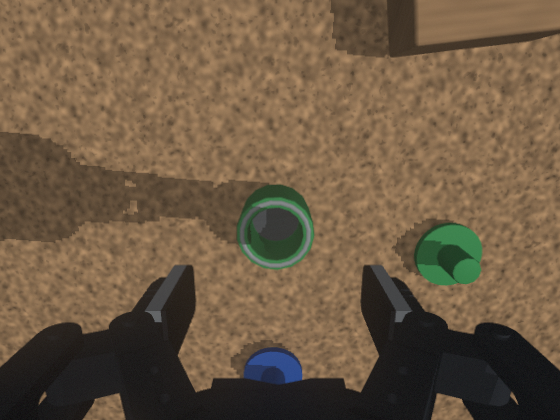

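The wrist view shows the green housing at (276,230) between the open fingers, and its cap at (448,253). Both are clear, so I'll grasp.

Request:
arm_command(steps=[{"translation":[-0.08,0.06,0.7],"angular":[0,0,0],"fingers":70},{"translation":[-0.08,0.06,1.6],"angular":[0,0,0],"fingers":70},{"translation":[-0.08,0.06,2.5],"angular":[0,0,0],"fingers":70},{"translation":[-0.08,0.06,3.2],"angular":[0,0,0],"fingers":70},{"translation":[-0.08,0.06,3.2],"angular":[0,0,0],"fingers":70}])

```text
t: 12.75
tcp_pos: [0.4501, -0.3596, 0.0065]
eef_rot: [-0.035, 0.999, 0.002, -0.001]
wrist_force: [0.1, 0.5, 1.1]
gripper_width: 0.0698
grasp_force: 0.0
```

Request:
arm_command(steps=[{"translation":[0,0,0],"angular":[0,0,0],"fingers":30},{"translation":[0,0,0],"angular":[0,0,0],"fingers":30},{"translation":[0,0,0],"angular":[0,0,0],"fingers":30},{"translation":[0,0,0],"angular":[0,0,0],"fingers":30},{"translation":[0,0,0],"angular":[0,0,0],"fingers":30}])

```text
t: 13.25
tcp_pos: [0.4517, -0.3626, 0.0098]
eef_rot: [-0.035, 0.999, -0.0, 0.001]
wrist_force: [-0.5, 0.6, 6.2]
gripper_width: 0.0441
grasp_force: 61.4
```

Request:
arm_command(steps=[{"translation":[0,0,-0.6],"angular":[0,0,0],"fingers":30},{"translation":[0,0,-1.4],"angular":[0,0,0],"fingers":30},{"translation":[0,0,-2.4],"angular":[0,0,0],"fingers":30},{"translation":[0,0,-3.2],"angular":[0,0,0],"fingers":30},{"translation":[0,0,-3.2],"angular":[0,0,0],"fingers":30}])

```text
t: 13.75
tcp_pos: [0.4524, -0.3638, 0.0921]
eef_rot: [-0.034, 0.999, -0.002, 0.002]
wrist_force: [0.4, -0.5, -1.3]
gripper_width: 0.0439
grasp_force: 61.6
```

```bash
python3 - <<'E'
from h import *
s=r.sense(); print(s["t"],s["tcp_pos"],s["gripper_width"],goto(*spot("green"),.09,.0625))
im=read_camera("wrist"); p=camera_params("wrist")
for k in blobs(im,"green",300,90,15): print(cv2.boundingRect(k),cast(p,[cen(k)],.10),cast(p,[cen(k)],.018))
E
```

```text
13.75 [ 0.45235847 -0.36378725  0.09213828] 0.04390935374533681 [[-3.82, 12.02, 0.06], [-0.2, 0.3, 0.4]]
(218, 216, 121, 136) [[ 0.45314827 -0.363853  ]] [[ 0.49726391 -0.36072042]]
(410, 216, 67, 61) [[ 0.43115269 -0.29781767]] [[ 0.46185576 -0.25441775]]
```

Request:
arm_command(steps=[{"translation":[-0.4,1.3,0],"angular":[0,0,0],"fingers":30},{"translation":[-0.9,2.8,0],"angular":[0,0,0],"fingers":30},{"translation":[-1.4,4.3,0],"angular":[0,0,0],"fingers":30},{"translation":[-1.9,5.8,0],"angular":[0,0,0],"fingers":30},{"translation":[-2.3,7.2,0],"angular":[0,0,0],"fingers":30}])

```text
t: 14.3
tcp_pos: [0.4956, -0.1768, 0.0877]
eef_rot: [-0.035, 0.999, 0.0, -0.0]
wrist_force: [1.5, 0.5, -1.5]
gripper_width: 0.0439
grasp_force: 61.6
```

Request:
arm_command(steps=[{"translation":[-0.4,1.3,0],"angular":[0,0,0],"fingers":30},{"translation":[-0.9,2.6,0],"angular":[0,0,0],"fingers":30},{"translation":[-1.3,3.9,0],"angular":[0,0,0],"fingers":30},{"translation":[-1.5,4.7,0],"angular":[0,0,0.4],"fingers":30},{"translation":[-1.5,4.8,0],"angular":[0,0,0.4],"fingers":30}])

```text
t: 14.8
tcp_pos: [0.5249, -0.0528, 0.0875]
eef_rot: [-0.033, 0.999, 0.001, -0.001]
wrist_force: [0.2, 0.0, -2.1]
gripper_width: 0.0438
grasp_force: 61.6
```

```bash
python3 - <<'E'
from h import *
s=r.sense(); print(s["t"],s["tcp_pos"],s["gripper_width"],s["wrist_force"],goto(*spot("green"),.0235,.0625))
im=read_camera("wrist"); p=camera_params("wrist")
for k in blobs(im,"green",300,90,15): print(cv2.boundingRect(k),cast(p,[cen(k)],.10))
E
```

```text
14.8 [ 0.52488119 -0.05281146  0.0874996 ] 0.04380489075896821 [ 0.19608606  0.0215102  -2.10787344] [[-0.07, -0.2, 2.56], [0.1, -0.1, 0.2]]
(218, 184, 121, 168) [[ 0.51822689 -0.05679064]]
```

Request:
arm_command(steps=[{"translation":[-0.07,-0.2,0.6],"angular":[0,0,0],"fingers":30},{"translation":[-0.07,-0.2,1.2],"angular":[0,0,0],"fingers":30},{"translation":[-0.07,-0.2,1.8],"angular":[0,0,0],"fingers":30},{"translation":[-0.07,-0.2,2.3],"angular":[0,0,0],"fingers":30},{"translation":[-0.07,-0.2,2.5],"angular":[0,0,0],"fingers":30}])

```text
t: 15.35
tcp_pos: [0.5258, -0.0626, 0.0244]
eef_rot: [-0.03, 1.0, -0.0, -0.001]
wrist_force: [-0.8, -0.3, -2.2]
gripper_width: 0.0441
grasp_force: 61.6
```

Request:
arm_command(steps=[{"translation":[0,0,0.06],"angular":[0,0,0],"fingers":30},{"translation":[0,0,0.06],"angular":[0,0,0],"fingers":30},{"translation":[0,0,0.06],"angular":[0,0,0],"fingers":56},{"translation":[0,0,0.06],"angular":[0,0,0],"fingers":56},{"translation":[0,0,0.06],"angular":[0,0,0],"fingers":56}])

```text
t: 15.85
tcp_pos: [0.5273, -0.0615, 0.0246]
eef_rot: [-0.031, 1.0, 0.0, 0.001]
wrist_force: [-0.4, -0.8, 0.1]
gripper_width: 0.0561
grasp_force: 0.0
```

Request:
arm_command(steps=[{"translation":[0,0,-0.5],"angular":[0,0,0],"fingers":56},{"translation":[0,0,-1.4],"angular":[0,0,0],"fingers":56},{"translation":[0,0,-2.5],"angular":[0,0,0],"fingers":56},{"translation":[0.1,0.7,-3.3],"angular":[0,0,0],"fingers":70},{"translation":[0.3,2,-3.3],"angular":[0,0,0],"fingers":70}])

```text
t: 16.35
tcp_pos: [0.5188, -0.0142, 0.1104]
eef_rot: [-0.029, 1.0, -0.0, 0.003]
wrist_force: [1.0, 0.7, -0.1]
gripper_width: 0.0699
grasp_force: 0.0
```

Request:
arm_command(steps=[{"translation":[0.2,1.5,0],"angular":[0,0,0],"fingers":70},{"translation":[0.5,3,0],"angular":[0,0,0],"fingers":70},{"translation":[0.8,4.5,0],"angular":[0,0,0],"fingers":70},{"translation":[1,6,0],"angular":[0,0,0],"fingers":70},{"translation":[1.3,7.5,0],"angular":[0,0,0],"fingers":70}])

```text
t: 16.85
tcp_pos: [0.4723, 0.1746, 0.1077]
eef_rot: [-0.031, 1.0, 0.0, 0.001]
wrist_force: [0.8, 0.8, 0.1]
gripper_width: 0.0697
grasp_force: 0.0
```

Request:
arm_command(steps=[{"translation":[0.2,1.2,0],"angular":[0,0,0],"fingers":70},{"translation":[0.4,2.4,0],"angular":[0,0,0],"fingers":70},{"translation":[0.6,3.4,0],"angular":[0,0,0],"fingers":70},{"translation":[0.7,3.7,0],"angular":[0,0,0],"fingers":70},{"translation":[0.7,3.7,0],"angular":[0,0,0],"fingers":70}])

```text
t: 17.35
tcp_pos: [0.4488, 0.2652, 0.1072]
eef_rot: [-0.032, 0.999, 0.0, 0.0]
wrist_force: [-0.2, -0.2, 0.0]
gripper_width: 0.0698
grasp_force: 0.0
```

```bash
cat >> h.py <<'E'
def wl(c,z=.018):
    s=r.sense(); im=read_camera("wrist"); p=camera_params("wrist")
    print(round(s["t"],2),np.round(s["tcp_pos"],4),round(s["gripper_width"],4),np.round(s["wrist_force"],1))
    for k in blobs(im,c,300,90,15):
        print(cv2.boundingRect(k),cast(p,[cen(k)],z)[0].round(4))
    return im
E
python3 - <<'E'
from h import *
wl("yellow"); print(goto(.4497,.2683,.009,.0625)); look()
E
```

```text
17.35 [0.4488 0.2652 0.1072] 0.0698 [-0.2 -0.2  0. ]
(247, 181, 71, 78) [0.4535 0.2659]
(218, 318, 56, 58) [0.5557 0.2449]
[[-0.03, 0.18, 3.92], [-0.0, 0.0, -0.0]]
red 427 z18 [0.5857 0.0249] z10 [0.5877 0.025 ] z30 [0.5826 0.0246]
red 169 z18 [0.42   0.3694] z10 [0.4207 0.3725] z30 [0.4191 0.3647]
red 116 z18 [0.5601 0.3561] z10 [0.5619 0.3591] z30 [0.5573 0.3515]
yellow 428 z18 [ 0.5911 -0.0525] z10 [ 0.5932 -0.053 ] z30 [ 0.588  -0.0518]
yellow 291 z18 [0.5564 0.244 ] z10 [0.5582 0.2461] z30 [0.5537 0.2409]
yellow 143 z18 [0.4417 0.2658] z10 [0.4425 0.2681] z30 [0.4405 0.2625]
blue 463 z18 [0.523  0.0189] z10 [0.5245 0.019 ] z30 [0.5207 0.0188]
blue 261 z18 [ 0.5666 -0.3599] z10 [ 0.5684 -0.3631] z30 [ 0.5637 -0.3552]
green 419 z18 [ 0.5254 -0.0568] z10 [ 0.5269 -0.0574] z30 [ 0.5231 -0.056 ]
green 267 z18 [ 0.4632 -0.2489] z10 [ 0.4642 -0.2511] z30 [ 0.4617 -0.2456]
```

Request:
arm_command(steps=[{"translation":[-0.1,0.08,0.8],"angular":[0,0,0],"fingers":70},{"translation":[-0.1,0.08,1.9],"angular":[0,0,0],"fingers":70},{"translation":[-0.1,0.08,3],"angular":[0,0,0],"fingers":70},{"translation":[-0.1,0.08,3.9],"angular":[0,0,0],"fingers":70},{"translation":[-0.1,0.08,3.9],"angular":[0,0,0],"fingers":70}])

```text
t: 17.95
tcp_pos: [0.4506, 0.2635, 0.007]
eef_rot: [-0.03, 1.0, -0.002, -0.002]
wrist_force: [-0.5, -1.2, 1.4]
gripper_width: 0.0699
grasp_force: 0.0
```

Request:
arm_command(steps=[{"translation":[0,0,0],"angular":[0,0,0],"fingers":30},{"translation":[0,0,0],"angular":[0,0,0],"fingers":30},{"translation":[0,0,0],"angular":[0,0,0],"fingers":30},{"translation":[0,0,0],"angular":[0,0,0],"fingers":30},{"translation":[0,0,0],"angular":[0,0,0],"fingers":30}])

```text
t: 18.45
tcp_pos: [0.4526, 0.2662, 0.0107]
eef_rot: [-0.031, 1.0, 0.0, 0.001]
wrist_force: [-0.0, -3.1, 7.4]
gripper_width: 0.0441
grasp_force: 61.8
```

Request:
arm_command(steps=[{"translation":[0,0,-0.6],"angular":[0,0,0],"fingers":30},{"translation":[0,0,-1.4],"angular":[0,0,0],"fingers":30},{"translation":[0,0,-2.4],"angular":[0,0,0],"fingers":30},{"translation":[0,0,-3.4],"angular":[0,0,0],"fingers":30},{"translation":[0,0,-3.4],"angular":[0,0,0],"fingers":30}])

```text
t: 18.95
tcp_pos: [0.4536, 0.2676, 0.0979]
eef_rot: [-0.031, 1.0, 0.002, 0.003]
wrist_force: [0.7, 0.6, -2.7]
gripper_width: 0.0441
grasp_force: 61.6
```

```bash
python3 - <<'E'
from h import *
wl("yellow",.105); print(goto(*spot("yellow"),.095,.0625))
E
```

```text
18.95 [0.4536 0.2676 0.0979] 0.0441 [ 0.7  0.6 -2.7]
(213, 215, 126, 164) [0.4589 0.2642]
[[-4.8, -13.13, 0.03], [0.2, 0.2, -0.0]]
```

Request:
arm_command(steps=[{"translation":[-0.5,-1.3,0],"angular":[0,0,0],"fingers":30},{"translation":[-1,-2.8,0],"angular":[0,0,0],"fingers":30},{"translation":[-1.6,-4.3,0],"angular":[0,0,0],"fingers":30},{"translation":[-2.1,-5.8,0],"angular":[0,0,0],"fingers":30},{"translation":[-2.6,-7.2,0],"angular":[0,0,0],"fingers":30}])

```text
t: 19.5
tcp_pos: [0.5274, 0.0888, 0.0934]
eef_rot: [-0.031, 1.0, -0.0, -0.0]
wrist_force: [0.6, -0.7, -1.4]
gripper_width: 0.0441
grasp_force: 61.6
```

Request:
arm_command(steps=[{"translation":[-0.6,-1.5,0],"angular":[0,0,0],"fingers":30},{"translation":[-1.1,-3,0],"angular":[0,0,0],"fingers":30},{"translation":[-1.7,-4.5,0],"angular":[0,0,0],"fingers":30},{"translation":[-2.2,-5.8,0],"angular":[0,0,0],"fingers":30},{"translation":[-2.2,-5.9,0],"angular":[0,0,0],"fingers":30}])

```text
t: 20.0
tcp_pos: [0.5924, -0.0594, 0.0936]
eef_rot: [-0.028, 1.0, -0.002, 0.0]
wrist_force: [0.3, 0.1, -1.2]
gripper_width: 0.0444
grasp_force: 61.6
```

```bash
python3 - <<'E'
from h import *
wl("yellow",.105); print(goto(*spot("yellow"),.0240,.0625))
E
```

```text
20.0 [ 0.5924 -0.0594  0.0936] 0.0444 [ 0.3  0.1 -1.2]
(218, 180, 121, 171) [ 0.5843 -0.0568]
[[-0.07, 0.16, 2.77], [-0.1, -0.0, -0.3]]
```

Request:
arm_command(steps=[{"translation":[-0.07,0.12,0.5],"angular":[0,0,-0.3],"fingers":30},{"translation":[-0.07,0.12,1.2],"angular":[0,0,-0.3],"fingers":30},{"translation":[-0.07,0.12,1.9],"angular":[0,0,-0.3],"fingers":30},{"translation":[-0.07,0.12,2.5],"angular":[0,0,-0.3],"fingers":30},{"translation":[-0.07,0.12,2.7],"angular":[0,0,-0.3],"fingers":30}])

```text
t: 20.55
tcp_pos: [0.5914, -0.0482, 0.0242]
eef_rot: [-0.035, 0.999, 0.0, -0.002]
wrist_force: [1.3, -0.8, -2.3]
gripper_width: 0.0441
grasp_force: 61.6
```

Request:
arm_command(steps=[{"translation":[0,0,0.06],"angular":[0,0,0],"fingers":30},{"translation":[0,0,0.06],"angular":[0,0,0],"fingers":30},{"translation":[0,0,0.06],"angular":[0,0,0],"fingers":56},{"translation":[0,0,0.06],"angular":[0,0,0],"fingers":56},{"translation":[0,0,0.06],"angular":[0,0,0],"fingers":56}])

```text
t: 21.05
tcp_pos: [0.5935, -0.05, 0.0257]
eef_rot: [-0.033, 0.999, 0.0, 0.001]
wrist_force: [0.9, 0.3, 0.3]
gripper_width: 0.0561
grasp_force: 0.0
```

Request:
arm_command(steps=[{"translation":[0,0,-0.5],"angular":[0,0,0],"fingers":56},{"translation":[0,0,-1.4],"angular":[0,0,0],"fingers":56},{"translation":[0,0,-2.5],"angular":[0,0,0],"fingers":56},{"translation":[0.3,0.9,-3.3],"angular":[0,0,0],"fingers":70},{"translation":[0.7,2.2,-3.3],"angular":[0,0,0],"fingers":70}])

```text
t: 21.55
tcp_pos: [0.5744, 0.0019, 0.1117]
eef_rot: [-0.031, 1.0, -0.0, 0.003]
wrist_force: [0.2, 0.1, -0.7]
gripper_width: 0.0695
grasp_force: 0.0
```

Request:
arm_command(steps=[{"translation":[0.5,1.5,0],"angular":[0,0,0],"fingers":70},{"translation":[1,3,0],"angular":[0,0,0],"fingers":70},{"translation":[1.5,4.5,0],"angular":[0,0,0],"fingers":70},{"translation":[2,6,0],"angular":[0,0,0],"fingers":70},{"translation":[2.5,7.5,0],"angular":[0,0,0],"fingers":70}])

```text
t: 22.05
tcp_pos: [0.4966, 0.1881, 0.1088]
eef_rot: [-0.033, 0.999, 0.0, 0.001]
wrist_force: [0.1, 1.0, 0.4]
gripper_width: 0.0701
grasp_force: 0.0
```

Request:
arm_command(steps=[{"translation":[0.5,1.5,0],"angular":[0,0,0],"fingers":70},{"translation":[1,3,0],"angular":[0,0,0],"fingers":70},{"translation":[1.5,4.5,0],"angular":[0,0,0],"fingers":70},{"translation":[2,6,0],"angular":[0,0,0],"fingers":70},{"translation":[2.4,7.4,0],"angular":[0,0,0],"fingers":70}])

```text
t: 22.55
tcp_pos: [0.4239, 0.3691, 0.1088]
eef_rot: [-0.034, 0.999, 0.001, 0.0]
wrist_force: [0.5, -0.4, -0.4]
gripper_width: 0.0704
grasp_force: 0.0
```

Request:
arm_command(steps=[{"translation":[0,0,0],"angular":[0,0,0],"fingers":70},{"translation":[0,0.1,0],"angular":[0,0,0],"fingers":70},{"translation":[0,0.1,0],"angular":[0,0,0],"fingers":70},{"translation":[0,0.1,0],"angular":[0,0,0],"fingers":70},{"translation":[0,0.1,0],"angular":[0,0,0],"fingers":70}])

```text
t: 23.05
tcp_pos: [0.4252, 0.3686, 0.1078]
eef_rot: [-0.033, 0.999, -0.0, 0.0]
wrist_force: [-0.2, 0.4, 0.2]
gripper_width: 0.07
grasp_force: 0.0
```

```bash
python3 - <<'E'
from h import *
wl("red"); print(goto(.4256,.369,.010,.0625)); cv2.imwrite("pics/t8.png",look()[:,:,::-1])
E
```

```text
23.05 [0.4252 0.3686 0.1078] 0.07 [-0.2  0.4  0.2]
(244, 179, 72, 78) [0.4285 0.3694]
(235, 338, 55, 47) [0.5462 0.364 ]
[[-0.02, 0.01, 3.91], [-0.0, 0.0, 0.2]]
red 426 z18 [0.5856 0.0249] z10 [0.5877 0.025 ] z30 [0.5825 0.0246]
red 278 z18 [0.5512 0.3597] z10 [0.5529 0.3627] z30 [0.5485 0.3551]
red 180 z18 [0.4228 0.3686] z10 [0.4235 0.3717] z30 [0.4219 0.3639]
yellow 424 z18 [ 0.5915 -0.0526] z10 [ 0.5936 -0.0531] z30 [ 0.5884 -0.0518]
yellow 290 z18 [0.5565 0.244 ] z10 [0.5583 0.2461] z30 [0.5538 0.241 ]
blue 457 z18 [0.523 0.019] z10 [0.5245 0.0191] z30 [0.5207 0.0189]
blue 261 z18 [ 0.5666 -0.36  ] z10 [ 0.5685 -0.3631] z30 [ 0.5638 -0.3552]
green 421 z18 [ 0.5254 -0.0568] z10 [ 0.5269 -0.0574] z30 [ 0.5231 -0.056 ]
green 267 z18 [ 0.4632 -0.2489] z10 [ 0.4642 -0.2511] z30 [ 0.4617 -0.2456]
```

Request:
arm_command(steps=[{"translation":[-0.06,0,0.8],"angular":[0,0,0],"fingers":70},{"translation":[-0.06,0,1.9],"angular":[0,0,0],"fingers":70},{"translation":[-0.06,0,3],"angular":[0,0,0],"fingers":70},{"translation":[-0.06,0,3.9],"angular":[0,0,0],"fingers":70},{"translation":[-0.06,0,3.9],"angular":[0,0,0],"fingers":70}])

```text
t: 23.65
tcp_pos: [0.4247, 0.368, 0.0076]
eef_rot: [-0.033, 0.999, -0.002, -0.002]
wrist_force: [-0.1, -0.8, -1.0]
gripper_width: 0.0703
grasp_force: 0.0
```

Request:
arm_command(steps=[{"translation":[0,0,0],"angular":[0,0,0],"fingers":30},{"translation":[0,0,0],"angular":[0,0,0],"fingers":30},{"translation":[0,0,0],"angular":[0,0,0],"fingers":30},{"translation":[0,0,0],"angular":[0,0,0],"fingers":30},{"translation":[0,0,0],"angular":[0,0,0],"fingers":30}])

```text
t: 24.15
tcp_pos: [0.4269, 0.3703, 0.0116]
eef_rot: [-0.033, 0.999, 0.001, 0.001]
wrist_force: [-0.9, -1.4, 6.9]
gripper_width: 0.0437
grasp_force: 62.0
```

Request:
arm_command(steps=[{"translation":[0,0,-0.6],"angular":[0,0,0],"fingers":30},{"translation":[0,0,-1.4],"angular":[0,0,0],"fingers":30},{"translation":[0,0,-2.4],"angular":[0,0,0],"fingers":30},{"translation":[0,0,-3.4],"angular":[0,0,0],"fingers":30},{"translation":[0,0,-3.4],"angular":[0,0,0],"fingers":30}])

```text
t: 24.65
tcp_pos: [0.4279, 0.3714, 0.0989]
eef_rot: [-0.033, 0.999, 0.002, 0.002]
wrist_force: [0.6, 0.6, -0.2]
gripper_width: 0.044
grasp_force: 61.7
```

```bash
python3 - <<'E'
from h import *
wl("red",.105); print(goto(*spot("red"),.095,.0625))
E
```

```text
24.65 [0.4279 0.3714 0.0989] 0.044 [ 0.6  0.6 -0.2]
(218, 217, 120, 168) [0.4359 0.3691]
[[-5.46, -14.24, 0.06], [0.2, 0.2, 0.3]]
```

Request:
arm_command(steps=[{"translation":[-0.5,-1.3,0],"angular":[0,0,0],"fingers":30},{"translation":[-1.1,-2.8,0],"angular":[0,0,0],"fingers":30},{"translation":[-1.7,-4.3,0],"angular":[0,0,0],"fingers":30},{"translation":[-2.3,-5.8,0],"angular":[0,0,0],"fingers":30},{"translation":[-2.8,-7.3,0],"angular":[0,0,0],"fingers":30}])

```text
t: 25.2
tcp_pos: [0.5083, 0.1907, 0.0943]
eef_rot: [-0.034, 0.999, -0.0, -0.0]
wrist_force: [0.0, 0.9, -2.2]
gripper_width: 0.0441
grasp_force: 61.7
```

Request:
arm_command(steps=[{"translation":[-0.6,-1.5,0],"angular":[0,0,0],"fingers":30},{"translation":[-1.2,-3,0],"angular":[0,0,0],"fingers":30},{"translation":[-1.8,-4.5,0],"angular":[0,0,0],"fingers":30},{"translation":[-2.4,-6,0],"angular":[0,0,0],"fingers":30},{"translation":[-2.7,-6.9,0],"angular":[0,0,0],"fingers":30}])

```text
t: 25.7
tcp_pos: [0.5877, 0.0208, 0.0943]
eef_rot: [-0.032, 0.999, -0.001, -0.0]
wrist_force: [-0.3, -0.0, -1.5]
gripper_width: 0.044
grasp_force: 61.7
```

Request:
arm_command(steps=[{"translation":[0,0,0],"angular":[0,0,0],"fingers":30},{"translation":[0,0,0],"angular":[0,0,0],"fingers":30},{"translation":[0,0,0],"angular":[0,0,0],"fingers":30},{"translation":[0,0,0],"angular":[0,0,0],"fingers":30},{"translation":[0,0,0],"angular":[0,0,0],"fingers":30}])

```text
t: 26.2
tcp_pos: [0.5868, 0.026, 0.095]
eef_rot: [-0.034, 0.999, 0.0, -0.0]
wrist_force: [0.8, -0.0, -0.5]
gripper_width: 0.0437
grasp_force: 61.7
```

```bash
python3 - <<'E'
from h import *
wl("red",.105); print(goto(*spot("red"),.0250,.0625))
E
```

```text
26.2 [0.5868 0.026  0.095 ] 0.0437 [ 0.8 -0.  -0.5]
(219, 179, 119, 173) [0.581  0.0242]
[[-0.01, -0.03, 2.8], [0.0, -0.0, 0.3]]
```

Request:
arm_command(steps=[{"translation":[0,-0.02,0.5],"angular":[0,0,0],"fingers":30},{"translation":[0,-0.02,1.2],"angular":[0,0,0],"fingers":30},{"translation":[0,-0.02,1.9],"angular":[0,0,0],"fingers":30},{"translation":[0,-0.02,2.5],"angular":[0,0,0],"fingers":30},{"translation":[0,-0.02,2.72],"angular":[0,0,0],"fingers":30}])

```text
t: 26.75
tcp_pos: [0.5859, 0.0243, 0.025]
eef_rot: [-0.034, 0.999, -0.0, -0.001]
wrist_force: [-0.7, -0.4, -0.4]
gripper_width: 0.0437
grasp_force: 61.7
```

Request:
arm_command(steps=[{"translation":[0,0,0.06],"angular":[0,0,0],"fingers":30},{"translation":[0,0,0.06],"angular":[0,0,0],"fingers":30},{"translation":[0,0,0.06],"angular":[0,0,0],"fingers":56},{"translation":[0,0,0.06],"angular":[0,0,0],"fingers":56},{"translation":[0,0,0.06],"angular":[0,0,0],"fingers":56}])

```text
t: 27.25
tcp_pos: [0.5876, 0.0244, 0.0262]
eef_rot: [-0.034, 0.999, 0.0, 0.001]
wrist_force: [0.1, -0.0, 0.1]
gripper_width: 0.056
grasp_force: 0.0
```

Request:
arm_command(steps=[{"translation":[0,0,-0.5],"angular":[0,0,0],"fingers":56},{"translation":[0,0,-1.4],"angular":[0,0,0],"fingers":56},{"translation":[0,0,-2.5],"angular":[0,0,0],"fingers":56},{"translation":[0,0.7,-3.3],"angular":[0,0,0],"fingers":45},{"translation":[0.1,2,-3.3],"angular":[0,0,0],"fingers":45}])

```text
t: 27.75
tcp_pos: [0.584, 0.0716, 0.1124]
eef_rot: [-0.031, 1.0, -0.0, 0.003]
wrist_force: [0.6, 0.4, -0.5]
gripper_width: 0.0449
grasp_force: 0.0
```

Request:
arm_command(steps=[{"translation":[0.1,1.5,0],"angular":[0,0,0],"fingers":45},{"translation":[0.1,3,0],"angular":[0,0,0],"fingers":45},{"translation":[0.2,4.5,0],"angular":[0,0,0],"fingers":45},{"translation":[0.2,6,0],"angular":[0,0,0],"fingers":45},{"translation":[0.3,7.5,0],"angular":[0,0,0],"fingers":45}])

```text
t: 28.25
tcp_pos: [0.5614, 0.2622, 0.1094]
eef_rot: [-0.033, 0.999, 0.0, 0.001]
wrist_force: [0.7, 0.2, 0.8]
gripper_width: 0.045
grasp_force: 0.0
```

Request:
arm_command(steps=[{"translation":[0,1.5,0],"angular":[0,0,0],"fingers":45},{"translation":[0.1,3,0],"angular":[0,0,0],"fingers":45},{"translation":[0.1,4,0],"angular":[0,0,0],"fingers":45},{"translation":[0.1,4,0],"angular":[0,0,0],"fingers":45},{"translation":[0.1,4,0],"angular":[0,0,0],"fingers":45}])

```text
t: 28.75
tcp_pos: [0.5519, 0.3606, 0.1088]
eef_rot: [-0.034, 0.999, -0.0, 0.0]
wrist_force: [0.2, -1.6, 0.9]
gripper_width: 0.0446
grasp_force: 0.0
```

```bash
python3 - <<'E'
from h import *
im=wl("red",.010); cv2.imwrite("pics/w4.png",im[:,:,::-1]); print(goto(.553,.3628,.015,.0625)); cv2.imwrite("pics/t9.png",look()[:,:,::-1]); 
E
```

```text
28.75 [0.5519 0.3606 0.1088] 0.0446 [ 0.2 -1.6  0.9]
(252, 183, 63, 61) [0.5547 0.3622]
[[-0.03, 0.14, 3.75], [-0.0, 0.0, 0.2]]
red 415 z18 [0.586  0.0248] z10 [0.588 0.025] z30 [0.5829 0.0246]
red 270 z18 [0.5509 0.3595] z10 [0.5527 0.3626] z30 [0.5483 0.3549]
yellow 424 z18 [ 0.5915 -0.0526] z10 [ 0.5936 -0.0531] z30 [ 0.5884 -0.0518]
yellow 285 z18 [0.5567 0.2441] z10 [0.5585 0.2462] z30 [0.554 0.241]
blue 468 z18 [0.5231 0.019 ] z10 [0.5246 0.0191] z30 [0.5208 0.0188]
blue 258 z18 [ 0.5666 -0.3601] z10 [ 0.5685 -0.3633] z30 [ 0.5637 -0.3554]
green 420 z18 [ 0.5254 -0.0571] z10 [ 0.5269 -0.0577] z30 [ 0.5231 -0.0563]
green 267 z18 [ 0.4632 -0.2489] z10 [ 0.4642 -0.2511] z30 [ 0.4617 -0.2456]
```

View pics/w4.png

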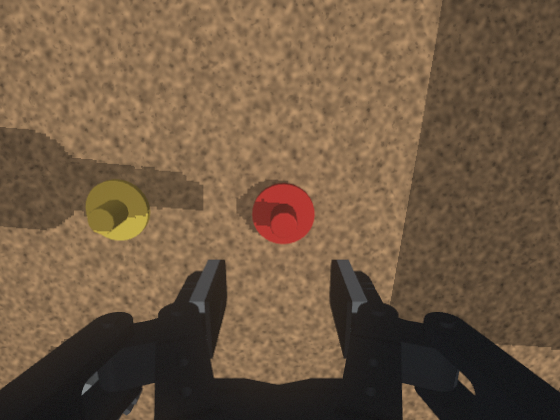

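The wrist view shows the red cap at (284,213) centred between the fingers, with the yellow cap at (117,210) well clear.

Request:
arm_command(steps=[{"translation":[-0.07,0.08,0.8],"angular":[0,0,0],"fingers":45},{"translation":[-0.07,0.08,1.8],"angular":[0,0,0],"fingers":45},{"translation":[-0.07,0.08,2.8],"angular":[0,0,0],"fingers":45},{"translation":[-0.07,0.08,3.6],"angular":[0,0,0],"fingers":45},{"translation":[-0.07,0.08,3.7],"angular":[0,0,0],"fingers":45}])

```text
t: 29.35
tcp_pos: [0.5527, 0.3597, 0.0135]
eef_rot: [-0.032, 0.999, -0.001, -0.002]
wrist_force: [-0.1, -0.4, 0.8]
gripper_width: 0.0451
grasp_force: 0.0
```

Request:
arm_command(steps=[{"translation":[0,0,0],"angular":[0,0,0],"fingers":5},{"translation":[0,0,0],"angular":[0,0,0],"fingers":5},{"translation":[0,0,0],"angular":[0,0,0],"fingers":5},{"translation":[0,0,0],"angular":[0,0,0],"fingers":5},{"translation":[0,0,0],"angular":[0,0,0],"fingers":5}])

```text
t: 29.85
tcp_pos: [0.5546, 0.3625, 0.017]
eef_rot: [-0.033, 0.999, 0.0, 0.001]
wrist_force: [-0.7, -2.5, 7.0]
gripper_width: 0.0156
grasp_force: 59.0
```

Request:
arm_command(steps=[{"translation":[0,0,-0.6],"angular":[0,0,0],"fingers":5},{"translation":[0,0,-1.6],"angular":[0,0,0],"fingers":5},{"translation":[0,0,-2.8],"angular":[0,0,0],"fingers":5},{"translation":[0,0,-3.8],"angular":[0,0,0],"fingers":5},{"translation":[0,0,-3.8],"angular":[0,0,0],"fingers":5}])

```text
t: 30.35
tcp_pos: [0.5557, 0.3637, 0.1157]
eef_rot: [-0.034, 0.999, 0.002, 0.003]
wrist_force: [0.6, 1.0, -0.3]
gripper_width: 0.0157
grasp_force: 58.6
```

```bash
python3 - <<'E'
from h import *
im=wl("red",.105); cv2.imwrite("pics/w5.png",im[:,:,::-1]); print(goto(.5875,.0245,.11,.0625))
E
```

```text
30.35 [0.5557 0.3637 0.1157] 0.0157 [ 0.6  1.  -0.3]
(231, 219, 96, 94) [0.5544 0.3625]
[[-0.4, -13.61, 0.11], [0.2, 0.2, 0.3]]
```

View pics/w5.png

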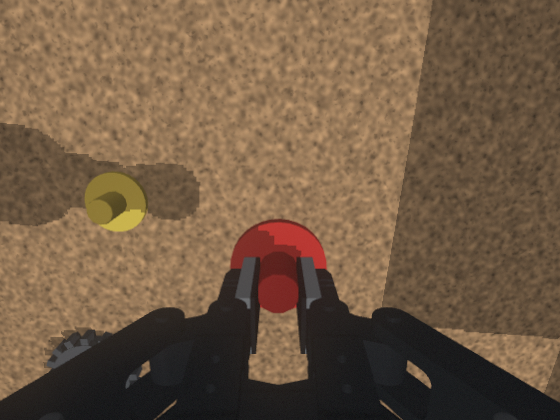

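The wrist view shows the red cap held level by its knob, centred at about (279,265).

Request:
arm_command(steps=[{"translation":[0,-1.3,0],"angular":[0,0,0],"fingers":5},{"translation":[-0.1,-2.8,0],"angular":[0,0,0],"fingers":5},{"translation":[-0.1,-4.3,0],"angular":[0,0,0],"fingers":5},{"translation":[-0.2,-5.8,0],"angular":[0,0,0],"fingers":5},{"translation":[-0.2,-7.3,0],"angular":[0,0,0],"fingers":5}])

```text
t: 30.9
tcp_pos: [0.5703, 0.179, 0.1101]
eef_rot: [-0.034, 0.999, -0.0, -0.001]
wrist_force: [0.9, 0.1, -0.3]
gripper_width: 0.0156
grasp_force: 58.6
```

Request:
arm_command(steps=[{"translation":[0,-1.5,0],"angular":[0,0,0],"fingers":5},{"translation":[-0.1,-3,0],"angular":[0,0,0],"fingers":5},{"translation":[-0.1,-4.4,0],"angular":[0,0,0],"fingers":5},{"translation":[-0.2,-5.6,0],"angular":[0,0,0],"fingers":5},{"translation":[-0.2,-6.3,0],"angular":[0,0,0],"fingers":5}])

```text
t: 31.4
tcp_pos: [0.5859, 0.0204, 0.1102]
eef_rot: [-0.032, 0.999, -0.001, -0.0]
wrist_force: [-0.5, 0.1, -0.6]
gripper_width: 0.0154
grasp_force: 58.6
```

Request:
arm_command(steps=[{"translation":[0,0,0],"angular":[0,0,0],"fingers":5},{"translation":[0,0,0],"angular":[0,0,0],"fingers":5},{"translation":[0,0,0],"angular":[0,0,0],"fingers":5},{"translation":[0,0,0],"angular":[0,0,0],"fingers":5},{"translation":[0,0,0],"angular":[0,0,0],"fingers":5}])

```text
t: 31.9
tcp_pos: [0.5863, 0.025, 0.1105]
eef_rot: [-0.034, 0.999, 0.0, -0.0]
wrist_force: [0.5, 0.1, -0.5]
gripper_width: 0.0155
grasp_force: 58.6
```

```bash
python3 - <<'E'
from h import *
im=wl("red",.102); print(goto(.588,.025,.0595,.0625))
E
```

```text
31.9 [0.5863 0.025  0.1105] 0.0155 [ 0.5  0.1 -0.5]
(231, 176, 96, 137) [0.5759 0.0233]
[[-0.07, 0.01, 2.04], [0.0, -0.0, 0.3]]
```

Request:
arm_command(steps=[{"translation":[-0.07,0,0.4],"angular":[0,0,0],"fingers":5},{"translation":[-0.07,0,0.9],"angular":[0,0,0],"fingers":5},{"translation":[-0.07,0,1.4],"angular":[0,0,0],"fingers":5},{"translation":[-0.07,0,1.8],"angular":[0,0,0],"fingers":5},{"translation":[-0.07,0,1.98],"angular":[0,0,0],"fingers":5}])

```text
t: 32.45
tcp_pos: [0.5871, 0.0237, 0.0592]
eef_rot: [-0.033, 0.999, -0.0, -0.001]
wrist_force: [-0.6, -0.2, -0.7]
gripper_width: 0.0152
grasp_force: 58.6
```

Request:
arm_command(steps=[{"translation":[0,0,0.06],"angular":[0,0,0],"fingers":5},{"translation":[0,0,0.06],"angular":[0,0,0],"fingers":5},{"translation":[0,0,0.06],"angular":[0,0,0],"fingers":5},{"translation":[0,0,0.06],"angular":[0,0,0],"fingers":5},{"translation":[0,0,0.06],"angular":[0,0,0],"fingers":5}])

```text
t: 32.95
tcp_pos: [0.5882, 0.0239, 0.0596]
eef_rot: [-0.034, 0.999, 0.0, 0.0]
wrist_force: [0.7, 0.8, -0.1]
gripper_width: 0.0156
grasp_force: 58.6
```

Request:
arm_command(steps=[{"translation":[0,0,0],"angular":[0,0,0],"fingers":35},{"translation":[0,0,0],"angular":[0,0,0],"fingers":35},{"translation":[0,0,0],"angular":[0,0,0],"fingers":35},{"translation":[0,0,-0.6],"angular":[0,0,0],"fingers":40},{"translation":[0,0,-1.5],"angular":[0,0,0],"fingers":40}])

```text
t: 33.45
tcp_pos: [0.5871, 0.0238, 0.0964]
eef_rot: [-0.034, 0.999, -0.0, -0.001]
wrist_force: [0.4, -0.1, -0.9]
gripper_width: 0.0398
grasp_force: 0.0
```

Request:
arm_command(steps=[{"translation":[0,0,-0.7],"angular":[0,0,0],"fingers":45},{"translation":[0.1,1.5,-0.7],"angular":[0,0,0],"fingers":45},{"translation":[0.2,3,-0.7],"angular":[0,0,0],"fingers":45},{"translation":[0.3,4.5,-0.7],"angular":[0,0,0],"fingers":45},{"translation":[0.4,6,-0.7],"angular":[0,0,0],"fingers":45}])

```text
t: 33.95
tcp_pos: [0.5678, 0.1743, 0.1147]
eef_rot: [-0.033, 0.999, 0.0, 0.0]
wrist_force: [0.7, 0.7, 0.7]
gripper_width: 0.0456
grasp_force: 0.0
```

Request:
arm_command(steps=[{"translation":[0.1,1.3,0],"angular":[0,0,0],"fingers":45},{"translation":[0.2,2.4,0],"angular":[0,0,0],"fingers":45},{"translation":[0.2,2.9,0],"angular":[0,0,0],"fingers":45},{"translation":[0.2,2.9,0],"angular":[0,0,0],"fingers":45},{"translation":[0.2,2.9,0],"angular":[0,0,0],"fingers":45}])

```text
t: 34.45
tcp_pos: [0.5587, 0.2431, 0.1145]
eef_rot: [-0.033, 0.999, -0.001, 0.0]
wrist_force: [0.4, 0.0, -0.2]
gripper_width: 0.0448
grasp_force: 0.0
```

```bash
python3 - <<'E'
from h import *
im=wl("yellow",.010); print(goto(.5583,.2461,.0165,.0625)); im=look(); cv2.imwrite("pics/t10.png",cv2.resize(im[150:290,210:370],None,fx=5,fy=4.2,interpolation=cv2.INTER_CUBIC)[:,:,::-1])
E
```

```text
34.45 [0.5587 0.2431 0.1145] 0.0448 [ 0.4  0.  -0.2]
(228, 102, 65, 67) [0.5081 0.2261]
[[0.01, 0.15, 3.92], [-0.1, 0.0, 0.1]]
red 458 z18 [0.5875 0.0246] z10 [0.5895 0.0248] z30 [0.5844 0.0244]
yellow 424 z18 [ 0.5915 -0.0526] z10 [ 0.5936 -0.0531] z30 [ 0.5884 -0.0518]
yellow 295 z18 [0.5055 0.225 ] z10 [0.5069 0.2269] z30 [0.5035 0.2222]
blue 465 z18 [0.5232 0.0189] z10 [0.5247 0.019 ] z30 [0.5209 0.0187]
blue 257 z18 [ 0.5665 -0.36  ] z10 [ 0.5684 -0.3632] z30 [ 0.5637 -0.3553]
green 415 z18 [ 0.5254 -0.0568] z10 [ 0.5269 -0.0573] z30 [ 0.5231 -0.056 ]
green 264 z18 [ 0.4632 -0.2489] z10 [ 0.4642 -0.2511] z30 [ 0.4617 -0.2456]
```

View pics/t10.png

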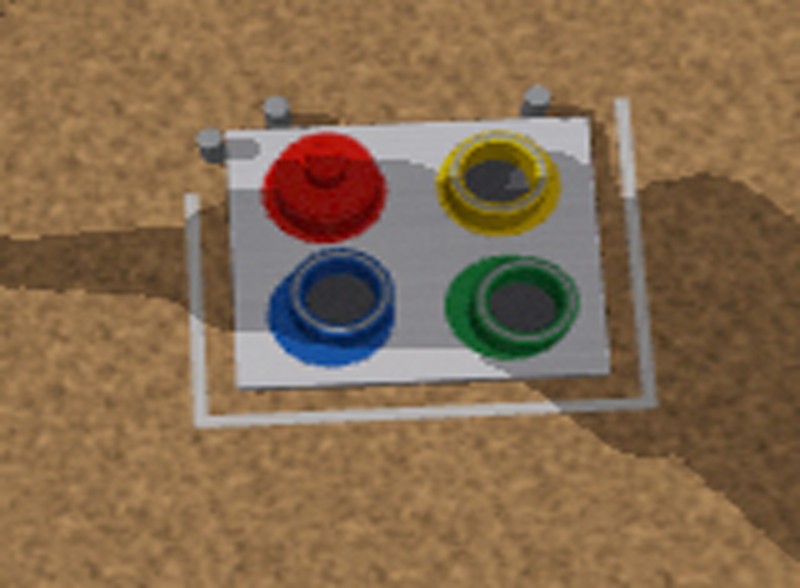

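The red cap is seated, and the open rims show at blue (342,293), green (528,300) and yellow (498,172) in the crop. The yellow cap has been knocked aside to about (0.507, 0.227), so I'll pick it up there.

```bash
python3 - <<'E'
from h import *
p=camera_params("top")
u=np.array([(342,293),(528,300),(498,172)])/[5,4.2]+[210,150]-.4
print(cast(p,u,.048).round(4)); print({c:spot(c).round(4).tolist() for c in SP}); print(goto(.5075,.2265,.0165,.0625))
E
```

```text
[[ 0.5258  0.0151]
 [ 0.5236 -0.0637]
 [ 0.5902 -0.0508]]
{'red': [0.5873, 0.0249], 'yellow': [0.5928, -0.0529], 'blue': [0.5214, 0.0203], 'green': [0.5269, -0.0575]}
[[2.09, -0.5, 3.93], [-0.1, 0.0, 0.1]]
```

Request:
arm_command(steps=[{"translation":[1,-0.3,0.5],"angular":[0,0,0],"fingers":45},{"translation":[2.05,-0.48,1],"angular":[0,0,0],"fingers":45},{"translation":[2.05,-0.48,1],"angular":[0,0,0],"fingers":45},{"translation":[2.05,-0.48,1],"angular":[0,0,0],"fingers":45},{"translation":[2.05,-0.48,1],"angular":[0,0,0],"fingers":45}])

```text
t: 35.05
tcp_pos: [0.5094, 0.2289, 0.0902]
eef_rot: [-0.033, 0.999, 0.0, 0.001]
wrist_force: [0.5, 0.1, 0.1]
gripper_width: 0.0448
grasp_force: 0.0
```

```bash
python3 - <<'E'
from h import *
im=wl("yellow",.010); print(goto(.5075,.2265,.0165,.0625))
E
```

```text
35.05 [0.5094 0.2289 0.0902] 0.0448 [0.5 0.1 0.1]
(243, 183, 67, 66) [0.5082 0.227 ]
[[0.09, -0.1, 2.95], [0.0, 0.1, 0.2]]
```

Request:
arm_command(steps=[{"translation":[0.06,-0.08,0.7],"angular":[0,0,0],"fingers":45},{"translation":[0.06,-0.08,1.5],"angular":[0,0,0],"fingers":45},{"translation":[0.06,-0.08,2.3],"angular":[0,0,0],"fingers":45},{"translation":[0.06,-0.08,2.9],"angular":[0,0,0],"fingers":45},{"translation":[0.06,-0.08,2.95],"angular":[0,0,0],"fingers":45}])

```text
t: 35.6
tcp_pos: [0.5064, 0.2268, 0.0144]
eef_rot: [-0.033, 0.999, -0.001, -0.001]
wrist_force: [-0.1, 0.0, -0.0]
gripper_width: 0.0448
grasp_force: 0.0
```

Request:
arm_command(steps=[{"translation":[0,0,0],"angular":[0,0,0],"fingers":5},{"translation":[0,0,0],"angular":[0,0,0],"fingers":5},{"translation":[0,0,0],"angular":[0,0,0],"fingers":5},{"translation":[0,0,0],"angular":[0,0,0],"fingers":5},{"translation":[0,0,0],"angular":[0,0,0],"fingers":5}])

```text
t: 36.1
tcp_pos: [0.5075, 0.2276, 0.0169]
eef_rot: [-0.033, 0.999, 0.0, 0.001]
wrist_force: [0.6, -0.2, 7.1]
gripper_width: 0.0159
grasp_force: 58.7
```

Request:
arm_command(steps=[{"translation":[0,0,-0.6],"angular":[0,0,0],"fingers":5},{"translation":[0,0,-1.6],"angular":[0,0,0],"fingers":5},{"translation":[0,0,-2.8],"angular":[0,0,0],"fingers":5},{"translation":[0,0,-4],"angular":[0,0,0],"fingers":5},{"translation":[0,0,-4],"angular":[0,0,0],"fingers":5}])

```text
t: 36.6
tcp_pos: [0.5088, 0.2284, 0.1198]
eef_rot: [-0.033, 0.999, 0.002, 0.003]
wrist_force: [0.1, 0.8, 0.1]
gripper_width: 0.0153
grasp_force: 58.6
```

```bash
python3 - <<'E'
from h import *
im=wl("yellow",.105); print(goto(.5925,-.0505,.115,.0625))
E
```

```text
36.6 [0.5088 0.2284 0.1198] 0.0153 [0.1 0.8 0.1]
(231, 222, 95, 93) [0.5103 0.2274]
[[-2.64, -11.35, 0.1], [0.1, 0.2, 0.3]]
```

Request:
arm_command(steps=[{"translation":[-0.3,-1.3,0],"angular":[0,0,0],"fingers":5},{"translation":[-0.6,-2.6,0],"angular":[0,0,0],"fingers":5},{"translation":[-0.9,-3.9,0],"angular":[0,0,0],"fingers":5},{"translation":[-1.2,-5.2,0],"angular":[0,0,0],"fingers":5},{"translation":[-1.5,-6.5,0],"angular":[0,0,0],"fingers":5}])

```text
t: 37.15
tcp_pos: [0.5543, 0.0665, 0.1147]
eef_rot: [-0.034, 0.999, -0.0, -0.001]
wrist_force: [1.0, 0.4, -1.3]
gripper_width: 0.0156
grasp_force: 58.6
```

Request:
arm_command(steps=[{"translation":[-0.3,-1.3,0],"angular":[0,0,0],"fingers":5},{"translation":[-0.6,-2.6,0],"angular":[0,0,0],"fingers":5},{"translation":[-0.9,-3.7,0],"angular":[0,0,0],"fingers":5},{"translation":[-1.1,-4.6,0],"angular":[0,0,0],"fingers":5},{"translation":[-1.15,-4.85,0],"angular":[0,0,0],"fingers":5}])

```text
t: 37.65
tcp_pos: [0.5913, -0.0546, 0.1148]
eef_rot: [-0.032, 1.0, -0.001, -0.001]
wrist_force: [0.6, -0.5, -0.6]
gripper_width: 0.0158
grasp_force: 58.6
```

Request:
arm_command(steps=[{"translation":[0,0,0],"angular":[0,0,0],"fingers":5},{"translation":[0,0,0],"angular":[0,0,0],"fingers":5},{"translation":[0,0,0],"angular":[0,0,0],"fingers":5},{"translation":[0,0,0],"angular":[0,0,0],"fingers":5},{"translation":[0,0,0],"angular":[0,0,0],"fingers":5}])

```text
t: 38.15
tcp_pos: [0.5916, -0.0504, 0.1159]
eef_rot: [-0.034, 0.999, 0.0, 0.0]
wrist_force: [0.2, 0.1, -0.5]
gripper_width: 0.0157
grasp_force: 58.6
```

```bash
python3 - <<'E'
from h import *
im=wl("yellow",.105); print(goto(.5925,-.0505,.0595,.0625))
E
```

```text
38.15 [ 0.5916 -0.0504  0.1159] 0.0157 [ 0.2  0.1 -0.5]
(230, 174, 97, 141) [ 0.5822 -0.0527]
[[-0.04, 0.0, 2.25], [0.0, 0.0, 0.3]]
```

Request:
arm_command(steps=[{"translation":[-0.04,0,0.5],"angular":[0,0,0],"fingers":5},{"translation":[-0.04,0,1.1],"angular":[0,0,0],"fingers":5},{"translation":[-0.04,0,1.6],"angular":[0,0,0],"fingers":5},{"translation":[-0.04,0,2],"angular":[0,0,0],"fingers":5},{"translation":[-0.04,0,2.2],"angular":[0,0,0],"fingers":5}])

```text
t: 38.7
tcp_pos: [0.592, -0.0512, 0.0593]
eef_rot: [-0.033, 0.999, 0.0, -0.001]
wrist_force: [0.4, 0.3, -1.9]
gripper_width: 0.0157
grasp_force: 58.6
```

Request:
arm_command(steps=[{"translation":[0,0,0.06],"angular":[0,0,0],"fingers":5},{"translation":[0,0,0.06],"angular":[0,0,0],"fingers":5},{"translation":[0,0,0.06],"angular":[0,0,0],"fingers":5},{"translation":[0,0,0.06],"angular":[0,0,0],"fingers":5},{"translation":[0,0,0.06],"angular":[0,0,0],"fingers":5}])

```text
t: 39.2
tcp_pos: [0.5928, -0.0513, 0.0595]
eef_rot: [-0.034, 0.999, 0.0, 0.0]
wrist_force: [-0.2, 0.4, -0.6]
gripper_width: 0.0156
grasp_force: 58.7
```

Request:
arm_command(steps=[{"translation":[0,0,0],"angular":[0,0,0],"fingers":35},{"translation":[0,0,0],"angular":[0,0,0],"fingers":35},{"translation":[0,0,0],"angular":[0,0,0],"fingers":35},{"translation":[0,0,-0.6],"angular":[0,0,0],"fingers":40},{"translation":[0,0,-1.5],"angular":[0,0,0],"fingers":40}])

```text
t: 39.7
tcp_pos: [0.5918, -0.0512, 0.097]
eef_rot: [-0.033, 0.999, -0.0, -0.001]
wrist_force: [0.7, -0.5, -0.9]
gripper_width: 0.0397
grasp_force: 0.0
```

Request:
arm_command(steps=[{"translation":[0,0,-0.7],"angular":[0,0,0],"fingers":45},{"translation":[0.9,-1.2,-0.7],"angular":[0,0,0],"fingers":45},{"translation":[1.9,-2.5,-0.7],"angular":[0,0,0],"fingers":45},{"translation":[2.8,-3.8,-0.7],"angular":[0,0,0],"fingers":45},{"translation":[3.7,-5,-0.7],"angular":[0,0,0],"fingers":45}])

```text
t: 40.2
tcp_pos: [0.5081, -0.1838, 0.1156]
eef_rot: [-0.033, 0.999, -0.0, 0.001]
wrist_force: [-0.0, -0.8, 0.8]
gripper_width: 0.0449
grasp_force: 0.0
```

Request:
arm_command(steps=[{"translation":[0.9,-1.2,0],"angular":[0,0,0],"fingers":45},{"translation":[1.6,-2.3,0],"angular":[0,0,0],"fingers":45},{"translation":[1.9,-2.7,0],"angular":[0,0,0],"fingers":45},{"translation":[1.9,-2.7,0],"angular":[0,0,0],"fingers":45},{"translation":[1.9,-2.7,0],"angular":[0,0,0],"fingers":45}])

```text
t: 40.7
tcp_pos: [0.4668, -0.2517, 0.1148]
eef_rot: [-0.034, 0.999, 0.0, 0.001]
wrist_force: [-0.2, -0.0, -0.6]
gripper_width: 0.045
grasp_force: 0.0
```

```bash
python3 - <<'E'
from h import *
im=wl("green",.010); print(goto(.4642,-.2511,.0165,.0625)); cv2.imwrite("pics/t11.png",look()[:,:,::-1])
E
```

```text
40.7 [ 0.4668 -0.2517  0.1148] 0.045 [-0.2 -0.  -0.6]
(250, 177, 60, 60) [ 0.466  -0.2508]
(486, 268, 74, 82) [ 0.5363 -0.0478]
(523, 300, 37, 46) [ 0.5503 -0.0293]
[[0.12, 0.01, 3.92], [0.0, 0.1, 0.4]]
red 459 z18 [0.5875 0.0247] z10 [0.5896 0.0248] z30 [0.5844 0.0244]
yellow 464 z18 [ 0.5928 -0.0529] z10 [ 0.595  -0.0534] z30 [ 0.5897 -0.0522]
blue 457 z18 [0.523 0.019] z10 [0.5245 0.0191] z30 [0.5207 0.0189]
green 423 z18 [ 0.5254 -0.0572] z10 [ 0.5269 -0.0578] z30 [ 0.5231 -0.0564]
green 190 z18 [ 0.4608 -0.2482] z10 [ 0.4618 -0.2504] z30 [ 0.4593 -0.2449]
```

Request:
arm_command(steps=[{"translation":[0.05,0.02,0.8],"angular":[0,0,0],"fingers":45},{"translation":[0.05,0.02,1.8],"angular":[0,0,0],"fingers":45},{"translation":[0.05,0.02,2.8],"angular":[0,0,0],"fingers":45},{"translation":[0.05,0.02,3.7],"angular":[0,0,0],"fingers":45},{"translation":[0.05,0.02,3.9],"angular":[0,0,0],"fingers":45}])

```text
t: 41.3
tcp_pos: [0.4641, -0.2502, 0.0147]
eef_rot: [-0.035, 0.999, 0.001, -0.002]
wrist_force: [-1.1, -0.2, 0.5]
gripper_width: 0.0452
grasp_force: 0.0
```

Request:
arm_command(steps=[{"translation":[0,0,0],"angular":[0,0,0],"fingers":5},{"translation":[0,0,0],"angular":[0,0,0],"fingers":5},{"translation":[0,0,0],"angular":[0,0,0],"fingers":5},{"translation":[0,0,0],"angular":[0,0,0],"fingers":5},{"translation":[0,0,0],"angular":[0,0,0],"fingers":5}])

```text
t: 41.8
tcp_pos: [0.4653, -0.2524, 0.0177]
eef_rot: [-0.034, 0.999, -0.0, 0.001]
wrist_force: [-0.5, 1.2, 5.6]
gripper_width: 0.0153
grasp_force: 58.9
```

Request:
arm_command(steps=[{"translation":[0,0,-0.6],"angular":[0,0,0],"fingers":5},{"translation":[0,0,-1.6],"angular":[0,0,0],"fingers":5},{"translation":[0,0,-2.8],"angular":[0,0,0],"fingers":5},{"translation":[0,0,-4],"angular":[0,0,0],"fingers":5},{"translation":[0,0,-4],"angular":[0,0,0],"fingers":5}])

```text
t: 42.3
tcp_pos: [0.4666, -0.2535, 0.1205]
eef_rot: [-0.033, 0.999, -0.001, 0.003]
wrist_force: [0.7, -0.4, -1.2]
gripper_width: 0.0154
grasp_force: 58.7
```

```bash
python3 - <<'E'
from h import *
im=wl("green",.108); print(goto(.5262,-.0622,.115,.0625))
E
```

```text
42.3 [ 0.4666 -0.2535  0.1205] 0.0154 [ 0.7 -0.4 -1.2]
(231, 221, 96, 93) [ 0.4669 -0.2534]
(485, 265, 75, 79) [ 0.4785 -0.1321]
(521, 296, 39, 44) [ 0.4882 -0.1188]
[[-2.92, 7.45, 0.15], [-0.1, 0.2, 0.3]]
```

Request:
arm_command(steps=[{"translation":[-0.5,1.3,0],"angular":[0,0,0],"fingers":5},{"translation":[-1.1,2.8,0],"angular":[0,0,0],"fingers":5},{"translation":[-1.7,4.3,0],"angular":[0,0,0],"fingers":5},{"translation":[-2.3,5.8,0],"angular":[0,0,0],"fingers":5},{"translation":[-2.8,7,0],"angular":[0,0,0],"fingers":5}])

```text
t: 42.85
tcp_pos: [0.5224, -0.0703, 0.1157]
eef_rot: [-0.034, 0.999, 0.0, -0.001]
wrist_force: [0.2, -0.4, -1.2]
gripper_width: 0.0154
grasp_force: 58.7
```

Request:
arm_command(steps=[{"translation":[-0.1,0.4,0],"angular":[0,0,0],"fingers":5},{"translation":[-0.1,0.4,0],"angular":[0,0,0],"fingers":5},{"translation":[-0.1,0.4,0],"angular":[0,0,0],"fingers":5},{"translation":[-0.1,0.4,0],"angular":[0,0,0],"fingers":5},{"translation":[-0.1,0.4,0],"angular":[0,0,0],"fingers":5}])

```text
t: 43.35
tcp_pos: [0.5241, -0.0644, 0.1168]
eef_rot: [-0.032, 0.999, -0.0, -0.0]
wrist_force: [0.0, 0.4, -0.7]
gripper_width: 0.0155
grasp_force: 58.7
```

```bash
python3 - <<'E'
from h import *
im=wl("green",.105); print(goto(.5262,-.0622,.0602,.0625))
E
```

```text
43.35 [ 0.5241 -0.0644  0.1168] 0.0155 [ 0.   0.4 -0.7]
(232, 177, 95, 137) [ 0.5158 -0.0634]
[[-0.08, 0.07, 2.27], [-0.0, -0.0, 0.1]]
```

Request:
arm_command(steps=[{"translation":[-0.07,0.06,0.5],"angular":[0,0,0],"fingers":5},{"translation":[-0.07,0.06,1.1],"angular":[0,0,0],"fingers":5},{"translation":[-0.07,0.06,1.6],"angular":[0,0,0],"fingers":5},{"translation":[-0.07,0.06,2],"angular":[0,0,0],"fingers":5},{"translation":[-0.07,0.06,2.2],"angular":[0,0,0],"fingers":5}])

```text
t: 43.9
tcp_pos: [0.5255, -0.0613, 0.0605]
eef_rot: [-0.033, 0.999, 0.0, -0.001]
wrist_force: [1.0, 0.1, -0.0]
gripper_width: 0.016
grasp_force: 58.7
```

Request:
arm_command(steps=[{"translation":[0,0,0.07],"angular":[0,0,0],"fingers":5},{"translation":[0,0,0.07],"angular":[0,0,0],"fingers":5},{"translation":[0,0,0.07],"angular":[0,0,0],"fingers":5},{"translation":[0,0,0.07],"angular":[0,0,0],"fingers":5},{"translation":[0,0,0.07],"angular":[0,0,0],"fingers":5}])

```text
t: 44.4
tcp_pos: [0.5264, -0.0612, 0.0603]
eef_rot: [-0.034, 0.999, 0.0, 0.0]
wrist_force: [-0.3, -0.8, -0.3]
gripper_width: 0.0159
grasp_force: 58.6
```

Request:
arm_command(steps=[{"translation":[0,0,0],"angular":[0,0,0],"fingers":35},{"translation":[0,0,0],"angular":[0,0,0],"fingers":35},{"translation":[0,0,0],"angular":[0,0,0],"fingers":35},{"translation":[0,0,-0.6],"angular":[0,0,0],"fingers":40},{"translation":[0,0,-1.5],"angular":[0,0,0],"fingers":40}])

```text
t: 44.9
tcp_pos: [0.5251, -0.0612, 0.097]
eef_rot: [-0.033, 0.999, 0.0, -0.001]
wrist_force: [0.1, -0.0, 0.8]
gripper_width: 0.0398
grasp_force: 0.0
```

Request:
arm_command(steps=[{"translation":[0,0,-0.7],"angular":[0,0,0],"fingers":45},{"translation":[-0.1,-1.5,-0.7],"angular":[0,0,0],"fingers":45},{"translation":[-0.2,-3,-0.7],"angular":[0,0,0],"fingers":45},{"translation":[-0.3,-4.5,-0.7],"angular":[0,0,0],"fingers":45},{"translation":[-0.5,-6,-0.7],"angular":[0,0,0],"fingers":45}])

```text
t: 45.4
tcp_pos: [0.5485, -0.2114, 0.1152]
eef_rot: [-0.034, 0.999, 0.0, 0.0]
wrist_force: [-0.0, 0.3, -0.6]
gripper_width: 0.0449
grasp_force: 0.0
```

Request:
arm_command(steps=[{"translation":[-0.1,-1.5,0],"angular":[0,0,0],"fingers":45},{"translation":[-0.2,-3,0],"angular":[0,0,0],"fingers":45},{"translation":[-0.3,-4.5,0],"angular":[0,0,0],"fingers":45},{"translation":[-0.4,-5.8,0],"angular":[0,0,0],"fingers":45},{"translation":[-0.4,-6.1,0],"angular":[0,0,0],"fingers":45}])

```text
t: 45.9
tcp_pos: [0.5678, -0.3666, 0.1151]
eef_rot: [-0.031, 1.0, -0.002, -0.0]
wrist_force: [-0.3, -0.3, 0.6]
gripper_width: 0.0451
grasp_force: 0.0
```

Request:
arm_command(steps=[{"translation":[0,0,0],"angular":[0,0,0],"fingers":45},{"translation":[0,0,0],"angular":[0,0,0],"fingers":45},{"translation":[0,0,0],"angular":[0,0,0],"fingers":45},{"translation":[0,0,0],"angular":[0,0,0],"fingers":45},{"translation":[0,0,0],"angular":[0,0,0],"fingers":45}])

```text
t: 46.4
tcp_pos: [0.5692, -0.3605, 0.1152]
eef_rot: [-0.034, 0.999, 0.0, 0.0]
wrist_force: [-0.1, 0.2, 0.6]
gripper_width: 0.0451
grasp_force: 0.0
```

```bash
python3 - <<'E'
from h import *
im=wl("blue",.010); print(goto(.5684,-.3631,.0165,.0625)); im=look(); cv2.imwrite("pics/t12.png",cv2.resize(im[150:290,210:370],None,fx=5,fy=4.2,interpolation=cv2.INTER_CUBIC)[:,:,::-1])
E
```

```text
46.4 [ 0.5692 -0.3605  0.1152] 0.0451 [-0.1  0.2  0.6]
(245, 180, 61, 59) [ 0.5706 -0.3636]
[[0.04, -0.09, 3.95], [0.0, 0.0, 0.3]]
red 458 z18 [0.5875 0.0247] z10 [0.5896 0.0249] z30 [0.5844 0.0245]
yellow 464 z18 [ 0.5928 -0.0529] z10 [ 0.595  -0.0534] z30 [ 0.5897 -0.0522]
blue 458 z18 [0.523 0.019] z10 [0.5245 0.0191] z30 [0.5207 0.0189]
blue 260 z18 [ 0.5666 -0.3601] z10 [ 0.5685 -0.3633] z30 [ 0.5638 -0.3554]
green 471 z18 [ 0.5269 -0.0587] z10 [ 0.5285 -0.0592] z30 [ 0.5246 -0.0578]
```

View pics/t12.png

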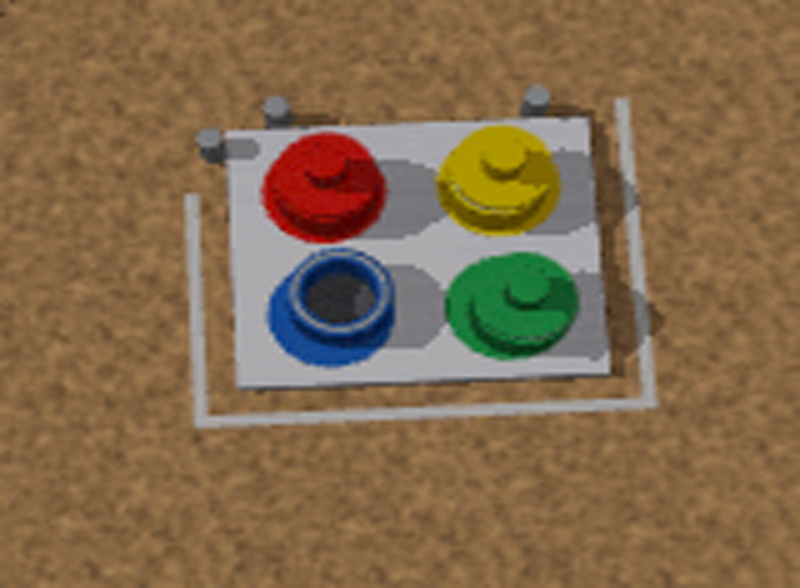

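The red, yellow and green caps are seated. Only blue is left, with its open rim at (342,293) in the crop.

Request:
arm_command(steps=[{"translation":[0,-0.11,0.8],"angular":[0,0,0],"fingers":45},{"translation":[0,-0.11,1.8],"angular":[0,0,0],"fingers":45},{"translation":[0,-0.11,2.8],"angular":[0,0,0],"fingers":45},{"translation":[0,-0.11,3.7],"angular":[0,0,0],"fingers":45},{"translation":[0,-0.11,3.93],"angular":[0,0,0],"fingers":45}])

```text
t: 47.0
tcp_pos: [0.5677, -0.3631, 0.0143]
eef_rot: [-0.034, 0.999, 0.001, -0.002]
wrist_force: [-0.9, 0.7, -0.5]
gripper_width: 0.0449
grasp_force: 0.0
```

Request:
arm_command(steps=[{"translation":[0,0,0],"angular":[0,0,0],"fingers":5},{"translation":[0,0,0],"angular":[0,0,0],"fingers":5},{"translation":[0,0,0],"angular":[0,0,0],"fingers":5},{"translation":[0,0,0],"angular":[0,0,0],"fingers":5},{"translation":[0,0,0],"angular":[0,0,0],"fingers":5}])

```text
t: 47.5
tcp_pos: [0.5698, -0.3647, 0.0179]
eef_rot: [-0.034, 0.999, -0.0, 0.001]
wrist_force: [-0.8, 0.8, 5.7]
gripper_width: 0.0157
grasp_force: 59.0
```

Request:
arm_command(steps=[{"translation":[0,0,-0.6],"angular":[0,0,0],"fingers":5},{"translation":[0,0,-1.6],"angular":[0,0,0],"fingers":5},{"translation":[0,0,-2.8],"angular":[0,0,0],"fingers":5},{"translation":[0,0,-4.2],"angular":[0,0,0],"fingers":5},{"translation":[0,0,-4.2],"angular":[0,0,0],"fingers":5}])

```text
t: 48.0
tcp_pos: [0.5715, -0.3663, 0.1282]
eef_rot: [-0.033, 0.999, -0.002, 0.004]
wrist_force: [0.7, -1.0, -0.7]
gripper_width: 0.0155
grasp_force: 58.8
```

```bash
python3 - <<'E'
from h import *
im=wl("blue",.113); print(goto(.5242,.0163,.12,.0625))
E
```

```text
48.0 [ 0.5715 -0.3663  0.1282] 0.0155 [ 0.7 -1.  -0.7]
(232, 223, 95, 92) [ 0.5733 -0.3659]
[[0.83, 15.36, 0.17], [-0.2, 0.3, 0.2]]
```

Request:
arm_command(steps=[{"translation":[0.1,1.3,0],"angular":[0,0,0],"fingers":5},{"translation":[0.2,2.8,0],"angular":[0,0,0],"fingers":5},{"translation":[0.3,4.3,0],"angular":[0,0,0],"fingers":5},{"translation":[0.4,5.8,0],"angular":[0,0,0],"fingers":5},{"translation":[0.4,7.4,0],"angular":[0,0,0],"fingers":5}])

```text
t: 48.55
tcp_pos: [0.5454, -0.1792, 0.1215]
eef_rot: [-0.033, 0.999, 0.0, -0.001]
wrist_force: [1.1, 0.2, -0.3]
gripper_width: 0.0152
grasp_force: 58.8
```

Request:
arm_command(steps=[{"translation":[0.1,1.5,0],"angular":[0,0,0],"fingers":5},{"translation":[0.2,3,0],"angular":[0,0,0],"fingers":5},{"translation":[0.3,4.5,0],"angular":[0,0,0],"fingers":5},{"translation":[0.4,6,0],"angular":[0,0,0],"fingers":5},{"translation":[0.4,7.4,0],"angular":[0,0,0],"fingers":5}])

```text
t: 49.05
tcp_pos: [0.5231, 0.0053, 0.1215]
eef_rot: [-0.034, 0.999, 0.0, -0.001]
wrist_force: [-0.1, 0.3, -1.6]
gripper_width: 0.0153
grasp_force: 58.8
```

Request:
arm_command(steps=[{"translation":[0,0.5,0],"angular":[0,0,0],"fingers":5},{"translation":[0,0.5,0],"angular":[0,0,0],"fingers":5},{"translation":[0,0.5,0],"angular":[0,0,0],"fingers":5},{"translation":[0,0.5,0],"angular":[0,0,0],"fingers":5},{"translation":[0,0.5,0],"angular":[0,0,0],"fingers":5}])

```text
t: 49.55
tcp_pos: [0.5235, 0.0144, 0.1218]
eef_rot: [-0.032, 0.999, -0.0, -0.0]
wrist_force: [1.1, -0.9, -0.3]
gripper_width: 0.0155
grasp_force: 58.8
```

```bash
python3 - <<'E'
from h import *
im=wl("blue",.105); print(goto(.5242,.0163,.0604,.0625))
E
```

```text
49.55 [0.5235 0.0144 0.1218] 0.0155 [ 1.1 -0.9 -0.3]
(232, 169, 95, 147) [0.5152 0.0153]
[[-0.03, 0.07, 2.46], [-0.0, 0.0, 0.1]]
```

Request:
arm_command(steps=[{"translation":[-0.02,0.06,0.5],"angular":[0,0,0],"fingers":5},{"translation":[-0.02,0.06,1.1],"angular":[0,0,0],"fingers":5},{"translation":[-0.02,0.06,1.7],"angular":[0,0,0],"fingers":5},{"translation":[-0.02,0.06,2.2],"angular":[0,0,0],"fingers":5},{"translation":[-0.02,0.06,2.4],"angular":[0,0,0],"fingers":5}])

```text
t: 50.1
tcp_pos: [0.5233, 0.0173, 0.0602]
eef_rot: [-0.033, 0.999, -0.0, -0.001]
wrist_force: [0.0, 0.2, 0.4]
gripper_width: 0.0158
grasp_force: 58.8
```

Request:
arm_command(steps=[{"translation":[0,0,0.07],"angular":[0,0,0],"fingers":5},{"translation":[0,0,0.07],"angular":[0,0,0],"fingers":5},{"translation":[0,0,0.07],"angular":[0,0,0],"fingers":5},{"translation":[0,0,0.07],"angular":[0,0,0],"fingers":5},{"translation":[0,0,0.07],"angular":[0,0,0],"fingers":5}])

```text
t: 50.6
tcp_pos: [0.524, 0.0176, 0.0601]
eef_rot: [-0.034, 0.999, 0.0, 0.0]
wrist_force: [-0.6, 0.2, 0.3]
gripper_width: 0.0152
grasp_force: 58.6
```

Request:
arm_command(steps=[{"translation":[0,0,0],"angular":[0,0,0],"fingers":35},{"translation":[0,0,0],"angular":[0,0,0],"fingers":35},{"translation":[0,0,0],"angular":[0,0,0],"fingers":35},{"translation":[0,0,-0.6],"angular":[0,0,0],"fingers":40},{"translation":[0,0,-1.5],"angular":[0,0,0],"fingers":40}])

```text
t: 51.1
tcp_pos: [0.5229, 0.0174, 0.097]
eef_rot: [-0.033, 0.999, -0.0, -0.001]
wrist_force: [0.0, 0.6, -0.6]
gripper_width: 0.0399
grasp_force: 0.0
```

Request:
arm_command(steps=[{"translation":[0,0,-1.5],"angular":[0,0,0],"fingers":45},{"translation":[0.3,1.5,-2],"angular":[0,0,0],"fingers":45},{"translation":[0.6,3,-2],"angular":[0,0,0],"fingers":45},{"translation":[0.9,4.5,-2],"angular":[0,0,0],"fingers":45},{"translation":[1.2,6,-2],"angular":[0,0,0],"fingers":45}])

```text
t: 51.6
tcp_pos: [0.4835, 0.1666, 0.1479]
eef_rot: [-0.033, 0.999, 0.0, 0.0]
wrist_force: [1.1, 0.3, 1.2]
gripper_width: 0.0453
grasp_force: 0.0
```

Request:
arm_command(steps=[{"translation":[0.2,1.2,0],"angular":[0,0,0],"fingers":45},{"translation":[0.4,2.2,0],"angular":[0,0,0],"fingers":45},{"translation":[0.4,2.8,0],"angular":[0,0,0],"fingers":45},{"translation":[0.4,3,0],"angular":[0,0,0],"fingers":45},{"translation":[0.4,3,0],"angular":[0,0,0],"fingers":45}])

```text
t: 52.1
tcp_pos: [0.4693, 0.2391, 0.1475]
eef_rot: [-0.034, 0.999, -0.0, 0.0]
wrist_force: [0.2, 0.5, -0.1]
gripper_width: 0.0447
grasp_force: 0.0
```

```bash
python3 - <<'E'
from h import *
im=look(); a=cv2.resize(im[150:270,220:360],None,fx=5,fy=5,interpolation=cv2.INTER_CUBIC)
cv2.imwrite("pics/t13.png",a[:,:,::-1]); print(r.sense()["t"])
E
```

```text
red 458 z18 [0.5875 0.0246] z10 [0.5895 0.0248] z30 [0.5844 0.0244]
yellow 464 z18 [ 0.5928 -0.0529] z10 [ 0.595  -0.0534] z30 [ 0.5897 -0.0522]
blue 496 z18 [0.5233 0.0191] z10 [0.5248 0.0192] z30 [0.521  0.0189]
green 470 z18 [ 0.5269 -0.0586] z10 [ 0.5285 -0.0592] z30 [ 0.5246 -0.0578]
52.15
```

View pics/t13.png

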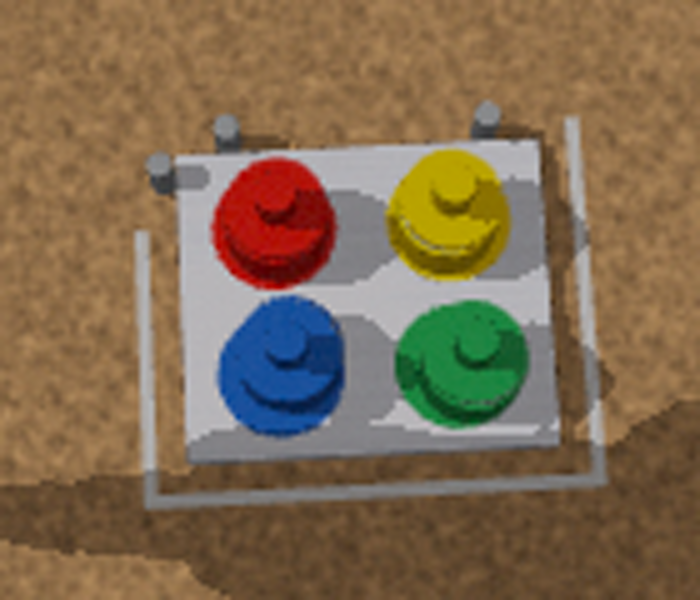

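All four capped housings stand on their spots and the plate is flush with its pins. I'll check numerically how the knobs lie, then hand in.

```bash
python3 - <<'E'
from h import *
p=camera_params("top")
u=np.array([(278,203),(453,189),(288,344),(478,343)])/5+[220,150]-.4
print(cast(p,u,.077).round(4)); print([spot(c).round(4).tolist() for c in SP]); print(proj(p,[.592,-.0513,.077]),u)
E
```

```text
[[ 0.5818  0.0218]
 [ 0.5892 -0.051 ]
 [ 0.522   0.0165]
 [ 0.5238 -0.0615]]
[[0.5873, 0.0249], [0.5928, -0.0529], [0.5214, 0.0203], [0.5269, -0.0575]]
[[310.35345485 186.08624268]] [[275.2 190.2]
 [310.2 187.4]
 [277.2 218.4]
 [315.2 218.2]]
```

```bash
python3 -c "
from bench import r
print(r.finish_job())"
```

```text
the job is handed in; nothing more can be done
None
```

I handed the job in at about 52 s: the last top view shows the plate flush with its pins and all four housings on their own colours with their caps seated; the hand-in returned no verdict.

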